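# Clamp the well plate and wedge the print bed off its rests

### The job

Get this bioprinter print stage ready for levelling: press both hinged hold-down bars over the well plate down until their catches snap and hold them shut. Then take the levelling wedge by its thick end and slide it thin end first, flat on the bench and square on, under the middle of the bed's front edge until the bed just comes up off its rests, by a few millimetres only. Finish still gripping the wedge there, with the bed carried by the wedge and not touched by the robot, so that I can tighten the lock screws; leave everything else where it is.

Things in the scene. Friction and masses are not known exactly. Their poses are not given: they have to be found in the camera images.
- stage: print stage, fixed: U-shaped aluminium base 170 mm (x) by 254 mm (y), open at the front. Origin: centre of its underside on the bench; +x to its rear (the wedge goes in along +x), +y to its left bar. Side rails 14 mm high at y = +-77 to +-99 mm; between them bare bench back to a crossbar at x = 65 mm. Slack black lock screws at x = -45 mm, y = +-113 to +-127 mm, 36 mm high
- bed: dark red bed plate 151 (x) by 200 (y) by 10 mm, about 0.7 kg, underside 18 mm above the bench on two rest buttons, pivoted at the rear. Origin: on the pivot axis, stage (78, 0, 23) mm; axes as the stage's at rest. Front lower edge at stage x = -85 mm, 163 mm from the pivot. Two catch housings on it at stage x = -71 to -83 mm, y = +-50 mm, 22 mm wide, tops 52 mm above the bench
- bed_tilt (a joint): tilt of the bed about its rear pivot, rad: 0 = resting on its buttons, grows as the front edge is lifted (1 mm at the front edge is 0.0061 rad). Nothing but its weight holds it down
- bed_edge (a point): middle of the front lower edge of the bed, 18 mm above the bench at rest; rises with the bed
- nest (a point): centre of the nest on top of the bed, at stage (-5, 0, 28) mm: where the centre of the well plate's underside belongs
- clamp_left_angle (a joint): angle of the left hold-down bar, rad: 0 = shut and level, grows as its front end rises; starts at 0.5 to 0.95. Steel bar 16 mm wide, 5 mm thick, reaching 115 mm forward (-x) from its hinge axis, which lies along y at stage (52, 50, 45.5) mm. A weak spring lifts it; in the last 0.09 rad a sprung roller snaps over its front end (about 10 N at the pad). Below 0.04 it stays latched
- clamp_right_angle (a joint): the same for the right hold-down bar, hinge axis at stage (52, -50, 45.5) mm
- clamp_left_pad (a point): centre of the top of the ribbed black thumb pad (26 by 18 mm) near the front end of the left bar, 88 mm from its hinge axis and 6 mm above the bar's middle plane; shut it is at stage (-36, 50, 51.5) mm. Push here
- clamp_right_pad (a point): the same on the right bar; shut it is at stage (-36, -50, 51.5) mm
- well_plate: clear 24-well plate 85.5 mm (x) by 127.8 mm (y) by 14.4 mm, loose in the nest of the bed under the two bars. Origin: centre of its underside
- wedge: off-white plastic levelling wedge flat on the bench, 128 mm long (x), 28 mm wide (y), 90 g. Origin: centre of its underside; +x to the thin end. 6 mm high at the thin end (x = 64), rising 1 in 5 to 26 mm at x = -36; from there to x = -64 a flat grip heel, ribbed across its top. It meets the bed's edge when the thin end is 60 mm behind that edge; each further 5 mm lifts the edge about 1 mm
- wedge_tip (a point): middle of the lower edge of the wedge's thin end
- wedge_heel (a point): middle of the wedge's grip heel (28 mm wide, 28 mm long, 26 mm high), 13 mm above the bench
- block: bystander: flat parallel block of the same plastic, 75 by 40 by 25 mm, no taper. Origin: centre of its underside
- dishes: bystander: stack of two clear round dishes, 94 mm across, 30 mm high. Origin: centre of its underside
- driver: bystander: screwdriver 170 mm long, lying. Origin: centre of its underside
- level: bystander: round bubble level 44 mm across, 15 mm high, on the bench left of the stage. Origin: centre of its underside
Mind the look-alikes: they are no part of the job. Leave any yellow look-alike of the wedge alone. Of the things that look like the well_plate, the smaller one is meant.

How it is judged:
By the outcome, as a careful person would: the job done as asked, in the order asked, and still so for the second after the job is handed in, while the arm keeps its last pose, push and grip.
It also fails if it takes over 58 s, if anything falls off the work surface, if the arm or the gripper's body presses on something with over 40 N, if the wrist force passes 120 N, or if a joint passes its speed limit or range.

### The arm

A 6-joint arm with a two-finger parallel gripper is mounted at the origin on the work surface. World frame = base frame: x ahead of the robot, y to its left, z up, the work surface at z = 0. Lengths are in m, angles in rad, forces in N, time in s.
With the tool pointing down it reaches from about 0.275 to 1 m from the base axis. Payload 8.4 kg.
Tool frame: the origin (TCP) lies at the very end of the fingers, on their centre line; the grasp point (between the pads) lies 19 mm behind it; z points along the fingers, y is the direction in which the jaws open and shut (so a half turn about z gives the same grasp; the last joint's range is limited). The gripper opens to 85 mm and grips with 20 to 120 N. Pads are 22 mm wide; open, the fingers measure 114 mm over their backs; the gripper's body (76 mm by 85 mm) begins 54 mm behind the grasp point. The pads swing forward as they close: fully open they stand 13 mm farther back than shut.
Start: joints at [1.106, 0.353, 1.633, -0, 1.155, -0.002], TCP at [0.279, 0.559, 0.231] pointing down, gripper open.
Joint ranges: [-2.63, 2.63], [-0.92, 2.1], [0.06, 2.66], [-1.3, 4.44], [0, 2.69], [-3.02, 3.02]. Speed limits (rad/s): [2.22, 2.22, 2.79, 3.14, 3.14, 3.14].

### API

Orientations are given as a rotation vector (axis times angle).
In Python, from plant import manip, get_image, recognise gives the robot as it stands.
- The arm moves only by the tool apply_moves, never from a script. Its argument "targets" is a list of rows, each an object of numbers: "wx", "wy", "wz": the turn, a rotation vector about the tool's x, y, z in degrees; "dx", "dy", "dz": the shift along the tool's x, y, z in m; "hand": the closure, from -1 (fully open) to 1 (shut). A call has 1 to 20 rows; each row is the pose to reach, as a shift and turn from the pose commanded when the call began, along the tool's axes at that moment; what a row does not reach only later rows make up. A row lasts 1/10 s, in which the tool goes at most 50 mm and 8.59 degrees, less where a joint would pass 70% of its speed; a pose out of reach is approached as far as the arm can. A call with a gripper value outside its range is refused whole. The fingers move at their own pace and stop on an object; "squeeze" is the grip in N (left out, the last holds). Time passes only in rows, so rows that repeat a pose let the fingers close. It gives the time, the measured TCP pose, the force and the opening at its end, in the units of the state.
- manip.read_state(): the state, without advancing time (a new reading comes with each control period).
- get_image(name): name is "side" or "top"; returns a dict with "frame" (480x640x3 uint8, red, green, blue), "range_z" (480x640 float32, m along the optical axis (not along the pixel's ray), 0 where there is no reading), "intrinsics" (3x3 intrinsics, pixels), "dist" ([k1, k2, p1, p2, k3] as OpenCV has them; the pictures are not rectified), "xyz" and "rotation" of the camera in the world. Camera axes: x right, y down, z forward; pixel columns grow to the right and rows downward; lengths in m; the calibration is good to about 2 mm. A picture is of the moment at which its call begins.
- manip.hand_in(): hands the job in, once; it reports no verdict.
Trained networks look in the newest picture that a camera, given by its name, has taken for a name from the list of things; names that differ only in an ending like _2 or _b are one class to them, and where a whole thing is asked for, a point or a joint stands for the part that bears it (a point fixed in the world has none). Each returns a list of dicts, best first, with "score" (0 to 1); they miss things now and then, are a little off and sometimes report something else, mostly with a low value. They report only what shows in the picture. A call takes as long as a camera call. They do not tell look-alikes from the thing itself.
- recognise(camera, name): "point" ([x, y, z] in m, in the coordinates of the camera as it stood for that picture, good to about 4 mm: the middle of the surface that is visible of it).
The state is a dict: "time_s": time; "joint_positions": joint angles; "joint_vel": joint speeds; "tau": joint torques, N m; "eef_pos": TCP position; "tcp_rot": TCP orientation; "contact_force": force on the tool from outside, world axes, zero at the start; "torque": the same for the moment, N m; "finger_gap": opening from 0.0 (shut) to 1.0 (fully open).
Only numpy, scipy, OpenCV 4.12 (cv2) and the standard library are available. Lean on these libraries where they do the work, as an engineer would, in place of code of your own. Each camera call takes 0.05 s, during which the arm holds its last target.

## Working session

There is one attempt and no reset: what is moved stays moved. The work goes in short steps, Python scripts to look and compute and a tool call to move; the robot and the scene stay as the last step left them, time stands still between calls to the robot, and variables do not carry over. Pictures are saved under pics/ and viewed, and the job is handed in when it is done.

Besides the shell and the picture viewer there is one more tool, called after "Request:" by a JSON object that holds its "name" and its "arguments". apply_moves: Moves the arm, as the interface text tells. Its arguments: {"type":"object","properties":{"targets":{"type":"array"},"squeeze":{"type":"number"}},"required":["targets"]}

```bash
ls; mkdir -p pics; cat > h.py <<'E'
import numpy as np, cv2
from plant import manip, get_image, recognise
def snap(name,fn):
    d=get_image(name); cv2.imwrite('pics/'+fn,d['frame'][:,:,::-1]); np.savez('pics/'+fn[:-4]+'.npz',**{k:np.array(v) for k,v in d.items()}); return d
def load(fn): 
    z=np.load('pics/'+fn+'.npz'); return {k:z[k] for k in z.files}
def Rm(d):
    r=np.array(d['rotation'],float)
    return r if r.shape==(3,3) else cv2.Rodrigues(r)[0]
def cloud(d):
    h,w=d['range_z'].shape; u,v=np.meshgrid(np.arange(w),np.arange(h))
    p=np.stack([u,v],-1).reshape(-1,1,2).astype(float)
    n=cv2.undistortPoints(p,np.array(d['intrinsics'],float),np.array(d['dist'],float)).reshape(h,w,2)
    z=d['range_z'].astype(float)[...,None]
    c=np.concatenate([n*z,z],-1)
    return c@Rm(d).T+np.array(d['xyz'])
def proj(d,P):
    R=Rm(d); t=-R.T@np.array(d['xyz'])
    return cv2.projectPoints(np.array(P,float).reshape(-1,1,3),cv2.Rodrigues(R.T)[0],t,np.array(d['intrinsics'],float),np.array(d['dist'],float))[0].reshape(-1,2)
def w(d,p): return Rm(d)@np.array(p)+np.array(d['xyz'])
E
python3 - <<'E'
from h import *
np.set_printoptions(precision=4,suppress=True)
for c in('side','top'):
    d=snap(c,c+'0.png'); print(c,d['xyz'],d['rotation'],d['intrinsics'],d['dist'])
    for n in ['stage','bed','clamp_left_pad','clamp_right_pad','well_plate','wedge','wedge_tip','wedge_heel','bed_edge','block','dishes','driver','level']:
        print(n,[(np.round(w(d,r['point']),3).tolist(),round(r['score'],2),proj(d,w(d,r['point'])).astype(int).tolist()) for r in recognise(c,n)[:4]])
print(manip.read_state())
E
```

```text
pics
side [0.4838 1.3114 0.8721] [-0.0043  2.7159 -1.5321] [[553.0972   0.     323.2343]
 [  0.     553.0972 236.9219]
 [  0.       0.       1.    ]] [-0.1222  0.      0.      0.      0.    ]
stage [([0.677, 0.021, 0.034], 0.98, [[266, 255]]), ([0.444, 0.341, 0.016], 0.34, [[353, 336]])]
bed [([0.669, 0.018, 0.033], 0.96, [[269, 255]]), ([0.674, -0.083, 0.092], 0.7, [[269, 218]])]
clamp_left_pad []
clamp_right_pad []
well_plate [([0.342, -0.087, 0.022], 0.88, [[383, 237]]), ([0.666, -0.015, 0.045], 0.7, [[271, 245]]), ([0.76, 0.154, 0.014], 0.38, [[229, 289]])]
wedge [([0.268, 0.422, 0.012], 0.86, [[434, 361]]), ([0.441, 0.345, 0.012], 0.83, [[354, 339]]), ([0.326, 0.232, 0.017], 0.58, [[399, 306]])]
wedge_tip [([0.325, 0.229, 0.016], 0.88, [[399, 306]]), ([0.267, 0.42, 0.019], 0.76, [[435, 358]]), ([0.447, 0.342, 0.014], 0.65, [[352, 337]])]
wedge_heel [([0.267, 0.419, 0.016], 0.91, [[434, 359]]), ([0.326, 0.228, 0.017], 0.85, [[399, 305]]), ([0.442, 0.345, 0.017], 0.78, [[354, 337]]), ([0.676, 0.022, 0.033], 0.59, [[266, 255]])]
bed_edge [([0.665, 0.015, 0.03], 0.7, [[270, 255]])]

[... 1558 characters left out ...]
97, 0.377, 0.017], 0.63, [[185, 199]]), ([0.685, 0.013, 0.085], 0.6, [[314, 162]])]
level [([0.756, 0.145, 0.009], 0.77, [[269, 146]]), ([0.673, -0.084, 0.093], 0.62, [[350, 166]]), ([0.441, 0.338, 0.017], 0.34, [[196, 254]])]
{'time_s': 1.4, 'joint_positions': array([ 1.1056,  0.353 ,  1.6334, -0.    ,  1.1552, -0.0024]), 'joint_vel': array([-0.0004, -0.0003, -0.0006,  0.0007,  0.0009,  0.0013]), 'tau': array([ -0.0018, -60.5166, -34.2433,  -0.    ,   0.0012,  -0.    ]), 'eef_pos': array([0.279 , 0.5592, 0.2313]), 'tcp_rot': array([ 0.7206,  3.0578, -0.0001]), 'contact_force': array([ 0.3008, -0.9744, -0.4197]), 'torque': array([-0.0295, -0.0115, -0.0152]), 'finger_gap': 1.0027380783643327}
```

View pics/top0.png

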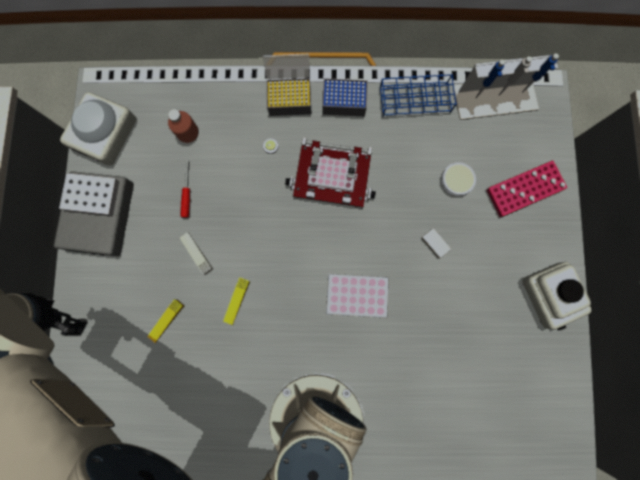

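View pics/side0.png

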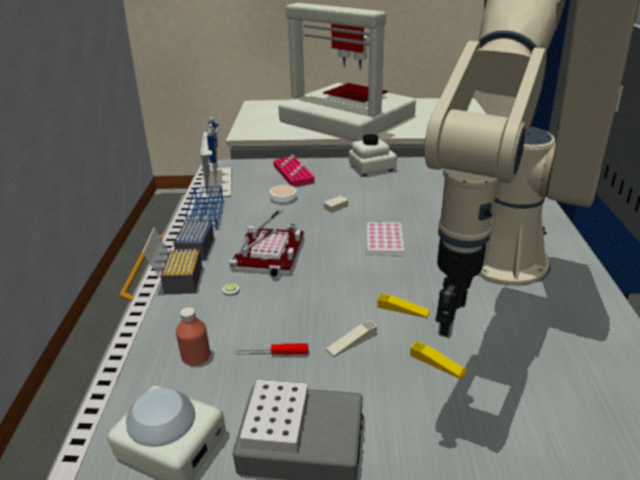

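```bash
python3 - <<'E'
import cv2,numpy as np
a=cv2.imread('pics/top0.png'); cv2.imwrite('pics/c1.png',cv2.resize(a[230:350,130:290],None,fx=5,fy=5,interpolation=2))
cv2.imwrite('pics/c2.png',cv2.resize(a[100:240,250:410],None,fx=5,fy=4.2,interpolation=2)[:588])
E
```

```text
(no output)
```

View pics/c1.png

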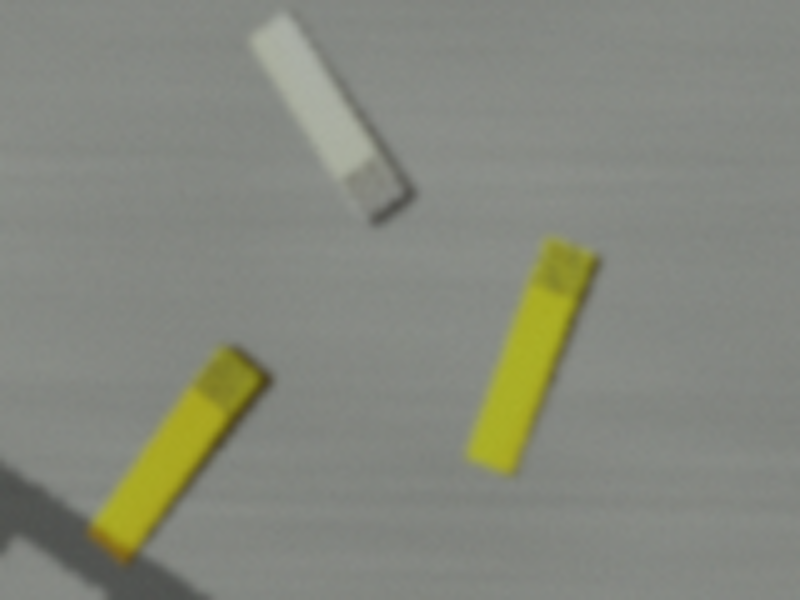

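View pics/c2.png

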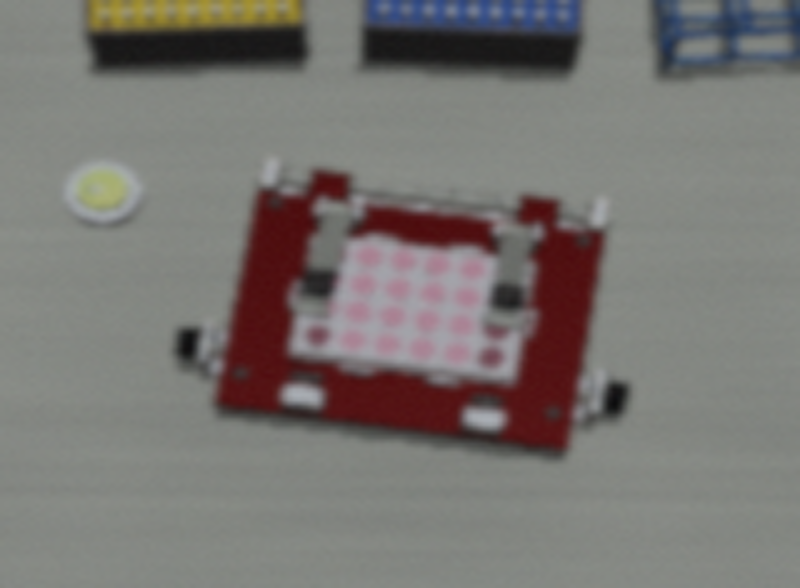

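```bash
cat > fit.py <<'E'
from h import *
from scipy.optimize import minimize
np.set_printoptions(precision=4,suppress=True)
T=load('top0');S=load('side0')
def redmask(d):
    f=d['frame'].astype(int); return (f[...,0]>60)&(f[...,1]<50)&(f[...,2]<50)&(f[...,0]-f[...,1]>40)
for n,d in(('top',T),('side',S)):
    c=cloud(d)
    b=c[(np.abs(c[...,0]-.45)<.1)&(np.abs(c[...,1]+.0)<.05)]
    print(n,'bench z',np.median(b[:,2]),'std',b[:,2].std())
    m=redmask(d)&(np.hypot(c[...,0]-.665,c[...,1]+.035)<.16)
    p=c[m]; print(m.sum(),'z med',np.median(p[:,2]),p[:,2].min(),p[:,2].max())
    q=p[(abs(p[:,2]-np.median(p[:,2]))<.008)]
    r=cv2.minAreaRect((q[:,:2]*1000).astype(np.float32)); print(r, cv2.boxPoints(r))
    f=d['frame'].astype(int)
    wm=(np.hypot(c[...,0]-.443,c[...,1]-.338)<.1)&(c[...,2]>.003)&(c[...,2]<.04)
    p=c[wm]; 
    r=cv2.minAreaRect((p[:,:2]*1000).astype(np.float32)); print('wedge',wm.sum(),r,cv2.boxPoints(r))
    mu=p[:,:2].mean(0); u=np.linalg.svd(p[:,:2]-mu)[2][0] if len(p)<3000 else None
    s=(p[:,:2]-mu)@u
    for a in np.arange(-.08,.08,.016):
        k=(s>=a)&(s<a+.016)
        if k.sum(): print(round(a,3),k.sum(),np.median(p[k],0))
E
python3 fit.py
```

```text
top bench z -0.0005958374018750767 std 0.004829027900685296
1656 z med 0.027185976527093647 0.019642017885851182 0.03461713936816646
((675.818359375, -36.35582733154297), (195.111083984375, 166.89889526367188), 81.75623321533203) [[ 579.2432 -120.9379]
 [ 744.4175 -144.8687]
 [ 772.3935   48.2263]
 [ 607.2192   72.1571]]
wedge 711 ((441.8228454589844, 336.1848449707031), (187.77577209472656, 190.82716369628906), 7.522003173828125) [[336.2526 418.4868]
 [361.2332 229.3018]
 [547.3931 253.8829]
 [522.4125 443.0679]]
-0.08 36 [0.4956 0.3797 0.005 ]
-0.064 73 [0.4871 0.3709 0.0073]
-0.048 78 [0.4728 0.3623 0.0093]
-0.032 71 [0.4611 0.3524 0.0136]
-0.016 79 [0.4496 0.3412 0.0161]
0.0 87 [0.4357 0.3327 0.0188]
0.016 83 [0.4218 0.3241 0.022 ]
0.032 84 [0.4106 0.3144 0.0235]
0.048 84 [0.4    0.3029 0.0222]
0.064 16 [0.3782 0.2985 0.0034]
side bench z 0.002523518665344282 std 0.00481217601989859
596 z med 0.03035944767057236 0.02391368307139763 0.03513515298539116
((675.4312133789062, -33.28656005859375), (199.81362915039062, 165.30320739746094), 81.17044067382812) [[ 578.4238 -119.3228]
 [ 741.7681 -144.6961]
 [ 772.4386   52.7496]
 [ 609.0944   78.123 ]]
wedge 1269 ((441.0997314453125, 338.32061767578125), (194.5261993408203, 194.4032440185547), 55.852413177490234) [[306.0598 312.3881]
 [466.9469 203.2644]
 [576.1396 364.2532]
 [415.2526 473.3769]]
-0.08 36 [0.4201 0.2681 0.0035]
-0.064 110 [0.3972 0.3135 0.018 ]
-0.048 139 [0.4094 0.3202 0.0188]
-0.032 157 [0.4214 0.332  0.0188]
-0.016 157 [0.4353 0.3409 0.0135]
0.0 138 [0.4494 0.3496 0.0151]
0.016 148 [0.4624 0.3589 0.0114]
0.032 145 [0.4729 0.3696 0.0074]
0.048 121 [0.4865 0.379  0.0069]
0.064 52 [0.4911 0.3913 0.0041]
```

```bash
cat > fit2.py <<'E'
from h import *
from scipy.optimize import minimize
np.set_printoptions(precision=1,suppress=True)
def box(x0,x1,y0,y1,z0,z1): return np.array([[x,y,z] for x in(x0,x1) for y in(y0,y1) for z in(z0,z1)],float)
def xf(P,p):
    x,y,a=p; c,s=np.cos(a),np.sin(a); P=np.array(P,float)/1000
    return np.stack([x+c*P[:,0]-s*P[:,1],y+s*P[:,0]+c*P[:,1],P[:,2]],1)
def render(d,hulls,p,shape,k=4,off=(0,0)):
    im=np.zeros(shape,np.uint8)
    for H in hulls:
        q=(proj(d,xf(H,p))-off+.5)*k
        h=cv2.convexHull(np.round(q).astype(np.int32)); cv2.fillConvexPoly(im,h,255)
    return im
def fit(d,mask,hulls,p0,k=4,ign=None):
    ys,xs=np.nonzero(mask); o=np.array([xs.min()-15,ys.min()-15]); e=np.array([xs.max()+15,ys.max()+15])
    M=mask[o[1]:e[1],o[0]:e[0]].astype(np.float32)
    sh=(M.shape[0]*k,M.shape[1]*k)
    def cost(v):
        p=np.array([v[0]/1000,v[1]/1000,v[2]/100])
        r=cv2.resize(render(d,hulls,p,sh,k,o),(M.shape[1],M.shape[0]),interpolation=cv2.INTER_AREA)/255.
        return ((r-M)**2).sum()
    v=np.array([p0[0]*1000,p0[1]*1000,p0[2]*100]); 
    for st in(8,3,1):
        v=minimize(cost,v,method='Nelder-Mead',options=dict(initial_simplex=v+np.vstack([np.zeros(3),np.eye(3)*st]),xatol=.02,fatol=.05)).x
    return v,cost(v),M.sum()
def sat(f): f=f.astype(int); return f
if __name__=='__main__':
    T=load('top0');S=load('side0')
    wedge=[np.vstack([box(-64,-36,-14,14,0,26)]),np.array([[x,y,z] for y in(-14,14) for x,z in((-36,0),(-36,26),(64,0),(64,6))],float)]
    bed=[box(-85,66,-100,100,18,28)]
    for n,d in(('top',T),('side',S)):
        c=cloud(d); f=d['frame'].astype(int)
        m=(f[...,0]-f[...,1]>30)&(f[...,0]-f[...,2]>30)&(np.hypot(c[...,0]-.67,c[...,1]+.03)<.15)&(c[...,2]>.01)
        m=m.astype(np.uint8)
        # fill: close holes
        cn,_=cv2.findContours(cv2.morphologyEx(m,cv2.MORPH_CLOSE,np.ones((5,5))),cv2.RETR_EXTERNAL,cv2.CHAIN_APPROX_NONE)
        cn=max(cn,key=cv2.contourArea); M=np.zeros_like(m); cv2.drawContours(M,[cn],-1,1,-1)
        print(n,'stage',fit(d,M,bed,(.677,-.035,-.15)))
        # wedge: brighter or darker than bench
        roi=(np.hypot(c[...,0]-.443,c[...,1]-.338)<.085)
        ys,xs=np.nonzero(roi)
        hsv=np.abs(f.sum(2)-np.median(f.sum(2)[roi])); 
        m=(roi&(hsv>60)).astype(np.uint8)
        nl,lab,st,_=cv2.connectedComponentsWithStats(m); m=(lab==1+np.argmax(st[1:,4])).astype(np.uint8)
        m=cv2.morphologyEx(m,cv2.MORPH_CLOSE,np.ones((7,7)))
        print(n,'wedge',fit(d,m,wedge,(.443,.338,.68)))
        vis=d['frame'][:,:,::-1].copy(); vis[M>0]=vis[M>0]//2+[60,0,0]; vis[m>0]=vis[m>0]//2+[0,60,0]; cv2.imwrite('pics/m_%s.png'%n,vis)
E
python3 fit2.py
```

```text
top stage (array([679.3, -36.7, -14.1]), np.float64(2177.6371241830066), np.float32(1708.0))
top wedge (array([448.2, 345.7,  67. ]), np.float64(192.3033448673587), np.float32(298.0))
side stage (array([680.9, -46.5, -14. ]), np.float64(643.198985005767), np.float32(1522.0))
side wedge (array([448.7, 342.8,  61.6]), np.float64(94.62678969627066), np.float32(745.0))
```

```bash
python3 - <<'E'
import cv2,numpy as np
a=cv2.imread('pics/m_top.png');b=cv2.imread('pics/m_side.png');
A=cv2.resize(a[120:290,160:400],(720,510))[:,:]
B=cv2.resize(b[200:370,220:400],(540,510))
cv2.imwrite('pics/mt.png',A);cv2.imwrite('pics/ms.png',B)
E
```

```text
(no output)
```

View pics/mt.png

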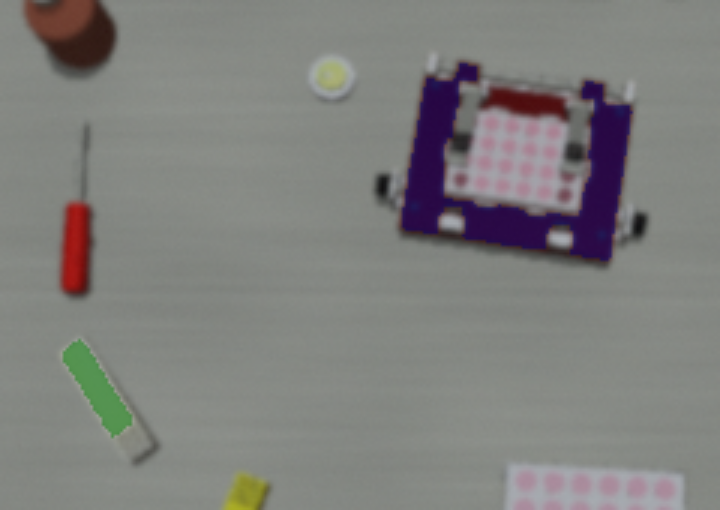

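View pics/ms.png

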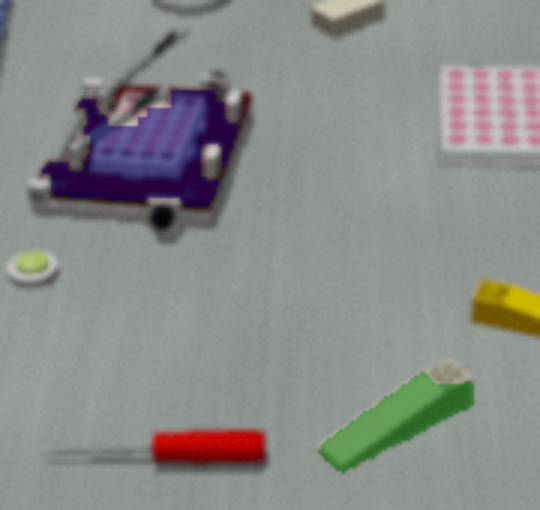

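```bash
cat > fit3.py <<'E'
from fit2 import *
T=load('top0');S=load('side0')
wedge=[np.vstack([box(-64,-36,-14,14,0,26),[[64,y,z] for y in(-14,14) for z in(0,6)]])]
# not convex-violating: wedge profile is convex
def hull(m):
    p=np.argwhere(m)[:,::-1]; M=np.zeros(m.shape,np.uint8); cv2.fillConvexPoly(M,cv2.convexHull(p.astype(np.int32)),1); return M
for n,d in(('top',T),('side',S)):
    c=cloud(d); f=d['frame'].astype(int)
    roi=(np.hypot(c[...,0]-.443,c[...,1]-.338)<.088)&(c[...,2]>-.02)
    rb=cv2.GaussianBlur((f[...,0]-f[...,2]).astype(np.float32),(0,0),.7)
    br=f.sum(2); med=np.median(br[roi])
    m=roi&((br-med>45)|(rb-np.median(rb[roi])>6))
    if n=='top': m|=roi&(br-med<-120)
    m=m.astype(np.uint8)
    nl,lab,st,_=cv2.connectedComponentsWithStats(cv2.morphologyEx(m,cv2.MORPH_CLOSE,np.ones((3,3)))); m=m*(lab==1+np.argmax(st[1:,4])).astype(np.uint8)
    M2=hull(m); print(n,'wedge',fit(d,M2,wedge,(.443,.338,.66)))
    m=((f[...,0]-f[...,1]>30)&(f[...,0]-f[...,2]>30)&(np.hypot(c[...,0]-.675,c[...,1]+.036)<.14)&(c[...,2]>.01)).astype(np.uint8)
    nl,lab,st,_=cv2.connectedComponentsWithStats(m); m=(lab==1+np.argmax(st[1:,4]))
    p=(.677,-.035,-.147)
    for it in range(3):
        # keep red pixels with stage x<55 on plane z~.028
        q=c[...,:2]-p[:2]; sx=q[...,0]*np.cos(p[2])+q[...,1]*np.sin(p[2])
        # use plane intersection rather than depth
        R=Rm(d);h,w_=m.shape;u,v=np.meshgrid(np.arange(w_),np.arange(h))
        nn=cv2.undistortPoints(np.stack([u,v],-1).reshape(-1,1,2).astype(float),np.array(d['intrinsics'],float),np.array(d['dist'],float)).reshape(h,w_,2)
        ray=np.concatenate([nn,np.ones((h,w_,1))],-1)@R.T; t=(.028-d['xyz'][2])/ray[...,2]; P=d['xyz']+ray*t[...,None]
        q=P[...,:2]-p[:2]; sx=q[...,0]*np.cos(p[2])+q[...,1]*np.sin(p[2])
        M=hull(m&(sx<50)); # rear cut at 50
        v=fit(d,M,[box(-85,50,-100,100,28,28),box(-85,-85,-100,100,20,28)],p); p=(v[0][0]/1e3,v[0][1]/1e3,v[0][2]/100)
    print(n,'stage',v)
    vis=d['frame'][:,:,::-1].copy()
    big=cv2.resize(vis,None,fx=3,fy=3,interpolation=2)
    for H,pp in((box(-85,66,-100,100,28,28),p),(wedge[0],np.array(fit(d,M2,wedge,(.443,.338,.66))[0])/[1000,1000,100])):
        hh=cv2.convexHull(np.round((proj(d,xf(H,pp))+.5)*3).astype(np.int32)); cv2.polylines(big,[hh],True,(0,255,0),1)
    x0,y0=(165,120) if n=='top' else (220,200)
    cv2.imwrite('pics/f_%s.png'%n,big[y0*3:y0*3+530,x0*3:x0*3+720])
E
python3 fit3.py
```

```text
top wedge (array([447.9, 345. ,  65.3]), np.float64(106.48584390618993), np.float32(396.0))
top stage (array([683.1, -37.2, -15. ]), np.float64(673.9778854286812), np.float32(4074.0))
side wedge (array([448.2, 339.2,  63.8]), np.float64(68.33854671280277), np.float32(871.0))
side stage (array([699.7, -34. ,  -9.3]), np.float64(927.8954555940022), np.float32(914.0))
```

View pics/f_top.png

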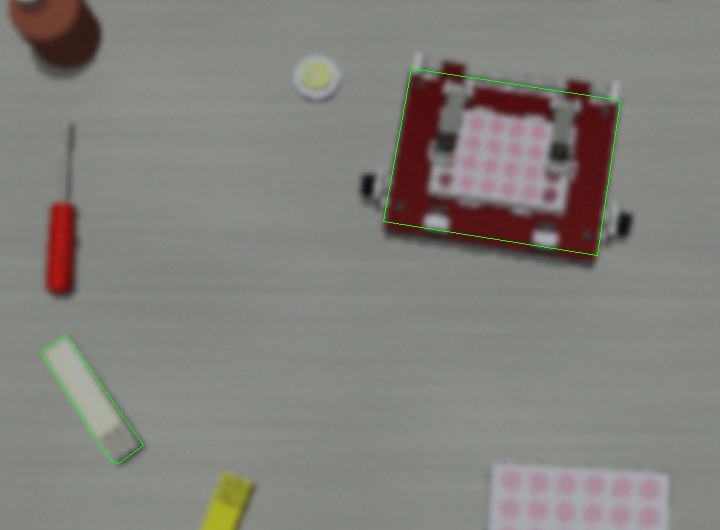

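View pics/f_side.png

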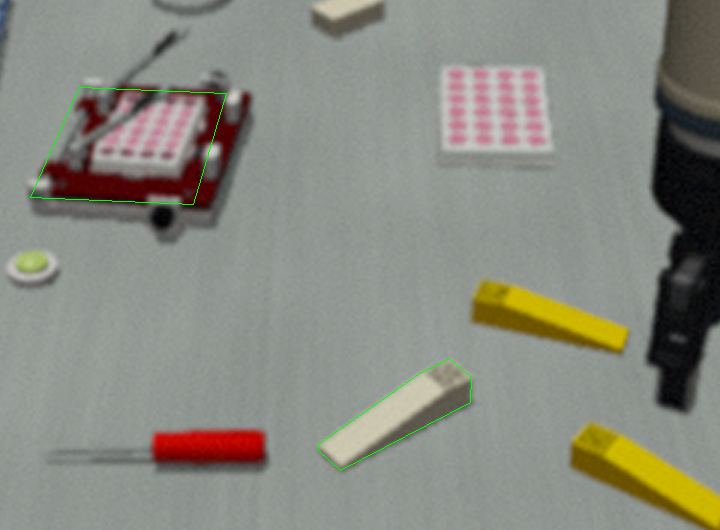

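```bash
python3 - <<'E'
import cv2
for n,(x,y,w,h) in(('top',(282,132,100,80)),('side',(225,205,85,75))):
    a=cv2.imread(f'pics/{n}0.png'); c=cv2.resize(a[y:y+h,x:x+w],None,fx=7.5,fy=7.5,interpolation=cv2.INTER_CUBIC); c=cv2.convertScaleAbs(c,alpha=1.5); cv2.imwrite(f'pics/z_{n}.png',c); print(c.shape)
E
```

```text
(600, 750, 3)
(562, 638, 3)
```

View pics/z_top.png

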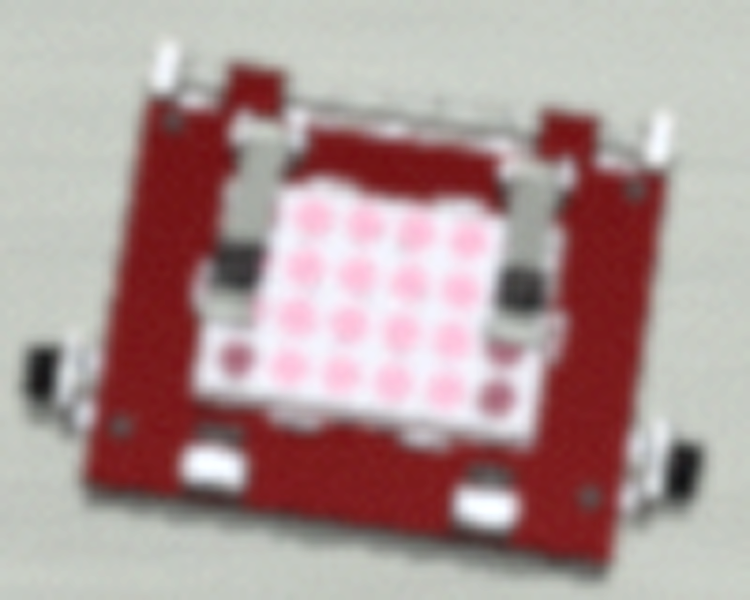

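View pics/z_side.png

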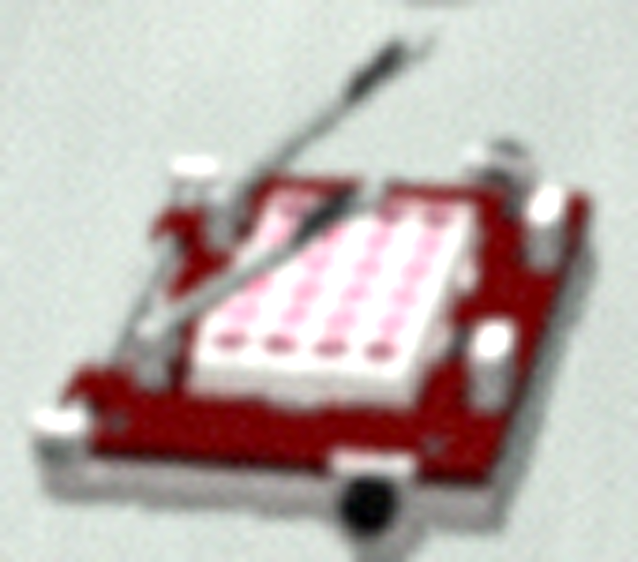

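```bash
cat > fit4.py <<'E'
from fit2 import *
from scipy.optimize import least_squares
T=load('top0');S=load('side0')
O=[([-85,100,28],(87,480),None),([-85,-100,28],(607,553),None),([66,100,28],(147,97),None),([66,-100,28],(665,172),None),([-77,50,52],(215,464),None),([-77,-50,52],(487,502),None)]
Sd=[([-85,100,28],(490,478),None),([-85,-100,28],(590,195),None),([-77,50,52],(492,332),None),([-77,-50,52],(545,200),None)]
def go(sets,p0=(.677,-.035,-.147)):
    def res(v):
        return np.concatenate([(proj(d,xf([o[0] for o in obs],v))-(np.array([o[1] for o in obs])/7.5-.5+off)).ravel() for d,obs,off in sets])
    r=least_squares(res,p0,x_scale=[.01,.01,.1],loss='soft_l1'); return r.x,res(r.x).reshape(-1,2)
a=(T,O,(282,132)); b=(S,Sd,(225,205))
np.set_printoptions(precision=4,suppress=True)
for s in([a],[b],[a,b]): x,r=go(s); print(x,np.degrees(x[2]));print(r.round(1).tolist())
P=go([a])[0],go([b])[0]
def bar(th,sgn,r,h): return [52-r*np.cos(th)+h*np.sin(th),50*sgn,45.5+r*np.sin(th)+h*np.cos(th)]
# pads: top-view z_top L(238,264) R(521,289); side L(330,213) R(380,70)
for (d,off,p,L,R_) in((T,(282,132),P[0],(238,264),(521,289)),(S,(225,205),P[1],(330,213),(380,70))):
    for s,q in((1,L),(-1,R_)):
        q=np.array(q)/7.5-.5+off
        e=[(np.linalg.norm(proj(d,xf([bar(t,s,88,5)],p))[0]-q),t) for t in np.arange(0,1.2,.01)]
        print(s,min(e))
E
python3 fit4.py
```

```text
[ 0.6781 -0.0363 -0.136 ] -7.789889122850895
[[-1.0, 0.0], [1.1, 0.6], [-0.5, -0.2], [0.5, -0.3], [-0.1, -0.2], [0.0, 0.0]]
[ 0.6782 -0.0389 -0.1386] -7.941517117799532
[[-0.0, -1.0], [0.1, -0.3], [0.1, 1.0], [-0.1, 0.4]]
[ 0.6781 -0.0366 -0.1358] -7.779126776849614
[[-0.9, 0.0], [1.2, 0.6], [-0.4, -0.2], [0.6, -0.3], [0.0, -0.1], [0.2, 0.0], [0.0, -0.5], [-0.0, 0.0], [0.1, 1.4], [-0.1, 0.7]]
1 (np.float64(0.1875793151225029), np.float64(0.62))
-1 (np.float64(0.13156699193124194), np.float64(0.6900000000000001))
1 (np.float64(0.8478417931661856), np.float64(0.61))
-1 (np.float64(0.8119185076350486), np.float64(0.68))
```

```bash
cat > mv.py <<'E'
from h import *
from scipy.spatial.transform import Rotation as Ro
ST=np.array([.678,-.037]);YAW=-0.137
def s2w(x,y,z):
    c,s=np.cos(YAW),np.sin(YAW); return np.array([ST[0]+c*x/1000-s*y/1000,ST[1]+s*x/1000+c*y/1000,z/1000])
def down(ang): # tool x at world angle ang (deg), z down
    a=np.radians(ang); x=np.array([np.cos(a),np.sin(a),0]); z=np.array([0,0,-1.]); return Ro.from_matrix(np.stack([x,np.cross(z,x),z],1))
def delta(p,R,st=None):
    st=st or manip.read_state(); R0=Ro.from_rotvec(st['tcp_rot']); 
    return R0.inv().apply(p-st['eef_pos'])*1000,np.degrees((R0.inv()*R).as_rotvec())
def show(st=None):
    st=st or manip.read_state(); print('t',round(st['time_s'],2),'p',st['eef_pos'].round(4),'F',st['contact_force'].round(1),'gap',round(st['finger_gap'],3),'j',st['joint_positions'].round(2))
np.set_printoptions(precision=1,suppress=True)
E
python3 - <<'E'
from mv import *
show()
R=down(np.degrees(YAW)+180)
print(s2w(-5,50,180),*delta(s2w(-5,50,180),R)); print(*delta(s2w(-5,50,125),R))
E
```

```text
t 1.4 p [0.3 0.6 0.2] F [ 0.3 -1.  -0.4] gap 1.003 j [ 1.1  0.3  1.6 -0.   1.2 -0. ]
[0.7 0.  0.2] [-602.4 -309.6   51.3] [ -0.    0.  -18.7]
[-602.4 -309.6  106.3] [ -0.    0.  -18.7]
```

Request:
{"name": "apply_moves", "arguments": {"targets": [{"dx": -0.602, "dy": -0.31, "dz": 0.03, "wz": -18.7, "hand": 1}, {"dx": -0.602, "dy": -0.31, "dz": 0.03, "wz": -18.7, "hand": 1}, {"dx": -0.602, "dy": -0.31, "dz": 0.03, "wz": -18.7, "hand": 1}, {"dx": -0.602, "dy": -0.31, "dz": 0.03, "wz": -18.7, "hand": 1}, {"dx": -0.602, "dy": -0.31, "dz": 0.03, "wz": -18.7, "hand": 1}, {"dx": -0.602, "dy": -0.31, "dz": 0.03, "wz": -18.7, "hand": 1}, {"dx": -0.602, "dy": -0.31, "dz": 0.03, "wz": -18.7, "hand": 1}, {"dx": -0.602, "dy": -0.31, "dz": 0.03, "wz": -18.7, "hand": 1}, {"dx": -0.602, "dy": -0.31, "dz": 0.03, "wz": -18.7, "hand": 1}, {"dx": -0.602, "dy": -0.31, "dz": 0.03, "wz": -18.7, "hand": 1}, {"dx": -0.602, "dy": -0.31, "dz": 0.03, "wz": -18.7, "hand": 1}, {"dx": -0.602, "dy": -0.31, "dz": 0.03, "wz": -18.7, "hand": 1}, {"dx": -0.602, "dy": -0.31, "dz": 0.03, "wz": -18.7, "hand": 1}, {"dx": -0.602, "dy": -0.31, "dz": 0.03, "wz": -18.7, "hand": 1}, {"dx": -0.602, "dy": -0.31, "dz": 0.05, "wz": -18.7, "hand": 1}, {"dx": -0.602, "dy": -0.31, "dz": 0.07, "wz": -18.7, "hand": 1}, {"dx": -0.602, "dy": -0.31, "dz": 0.08, "wz": -18.7, "hand": 1}, {"dx": -0.602, "dy": -0.31, "dz": 0.08, "wz": -18.7, "hand": 1}]}}

```text
validation failed for argument at $.ta...
```

Request:
{"name": "apply_moves", "arguments": {"targets": [{"wx": 0, "wy": 0, "wz": -18.7, "dx": -0.602, "dy": -0.31, "dz": 0.03, "hand": 1.0}, {"wx": 0, "wy": 0, "wz": -18.7, "dx": -0.602, "dy": -0.31, "dz": 0.03, "hand": 1.0}]}}

```text
time_s: 1.6
eef_pos: [0.3366, 0.4807, 0.2268]
tcp_rot: [0.255, 3.131, 0.0]
contact_force: [0.6, -0.7, 1.2]
finger_gap: 0.692
```

```bash
python3 - <<'E'
from mv import *
show()
R=down(np.degrees(YAW)+180)
print(*delta(s2w(-5,50,150),R))
E
```

```text
t 1.6 p [0.3 0.5 0.2] F [ 0.6 -0.7  1.2] gap 0.692 j [ 1.   0.3  1.7 -0.   1.1 -0.5]
[-414.4 -405.7   76.8] [ 0.   0.  -1.5]
```

Request:
{"name": "apply_moves", "arguments": {"targets": [{"wx": 0, "wy": 0, "wz": -1.5, "dx": -0.41, "dy": -0.4, "dz": 0.03, "hand": 1.0}, {"wx": 0, "wy": 0, "wz": -1.5, "dx": -0.41, "dy": -0.4, "dz": 0.03, "hand": 1.0}, {"wx": 0, "wy": 0, "wz": -1.5, "dx": -0.41, "dy": -0.4, "dz": 0.03, "hand": 1.0}, {"wx": 0, "wy": 0, "wz": -1.5, "dx": -0.41, "dy": -0.4, "dz": 0.03, "hand": 1.0}, {"wx": 0, "wy": 0, "wz": -1.5, "dx": -0.41, "dy": -0.4, "dz": 0.03, "hand": 1.0}, {"wx": 0, "wy": 0, "wz": -1.5, "dx": -0.41, "dy": -0.4, "dz": 0.03, "hand": 1.0}, {"wx": 0, "wy": 0, "wz": -1.5, "dx": -0.41, "dy": -0.4, "dz": 0.03, "hand": 1.0}, {"wx": 0, "wy": 0, "wz": -1.5, "dx": -0.41, "dy": -0.4, "dz": 0.03, "hand": 1.0}, {"wx": 0, "wy": 0, "wz": -1.5, "dx": -0.41, "dy": -0.4, "dz": 0.03, "hand": 1.0}, {"wx": 0, "wy": 0, "wz": -1.5, "dx": -0.41, "dy": -0.4, "dz": 0.03, "hand": 1.0}, {"wx": 0, "wy": 0, "wz": -1.5, "dx": -0.41, "dy": -0.4, "dz": 0.03, "hand": 1.0}, {"wx": 0, "wy": 0, "wz": -1.5, "dx": -0.41, "dy": -0.4, "dz": 0.06, "hand": 1.0}, {"wx": 0, "wy": 0, "wz": -1.5, "dx": -0.41, "dy": -0.4, "dz": 0.077, "hand": 1.0}, {"wx": 0, "wy": 0, "wz": -1.5, "dx": -0.41, "dy": -0.4, "dz": 0.077, "hand": 1.0}]}}

```text
time_s: 3.0
eef_pos: [0.6709, 0.016, 0.1469]
tcp_rot: [-0.229, -3.128, 0.001]
contact_force: [-0.6, -0.3, -0.1]
finger_gap: 0.001
```

```bash
python3 - <<'E'
from mv import *
show()
for c,(x,y,w_,h) in(('top',(282,112,100,80)),('side',(215,155,100,80))):
    a=snap(c,c+'1.png')['frame'][:,:,::-1]; cv2.imwrite(f'pics/y_{c}.png',cv2.resize(a[y:y+h,x:x+w_],None,fx=7.5,fy=7.5,interpolation=cv2.INTER_CUBIC))
R=down(np.degrees(YAW)+180)
print(*delta(s2w(-5,50,110),R))
E
```

```text
t 3.0 p [0.7 0.  0.1] F [-0.6 -0.3 -0.1] gap 0.001 j [ 0.   0.5  1.6  0.   1.  -1.4]
[-8.  -2.9 40.1] [ 0.  -0.  -0.4]
```

View pics/y_side.png

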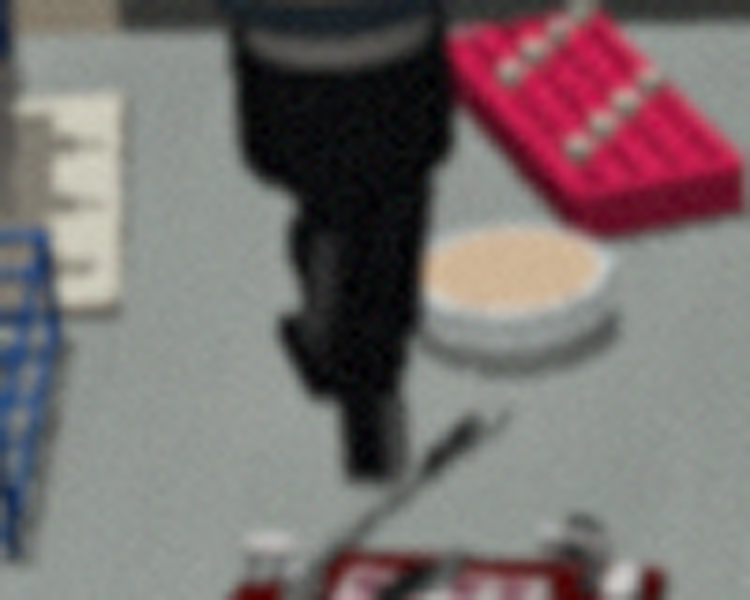

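View pics/y_top.png

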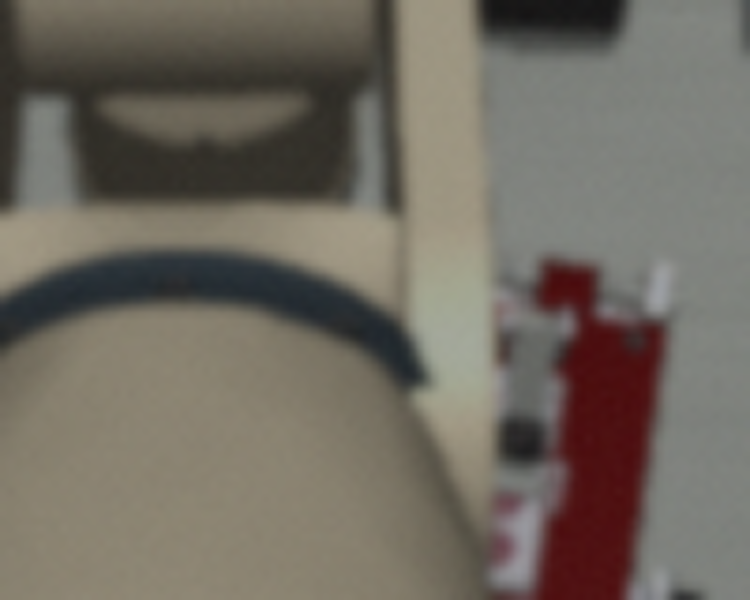

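```bash
python3 - <<'E'
from mv import *
d=load('side1'); p=manip.read_state()['eef_pos']; print(p*1000,proj(d,[p]), (np.array([378,475])/7.5-.5+[215,155]))
print(proj(d,[p+[.01,0,0],p+[0,.01,0],p+[0,0,.01]])-proj(d,[p]))
E
```

```text
[672.4  17.2 150.1] [[264.9 218.4]] [264.9 217.8]
[[-3.7  0. ]
 [-0.4  1.8]
 [-0.3 -3.3]]
```

Request:
{"name": "apply_moves", "arguments": {"targets": [{"wx": 0, "wy": 0, "wz": -0.4, "dx": -0.008, "dy": -0.003, "dz": 0.02, "hand": 1.0}, {"wx": 0, "wy": 0, "wz": -0.4, "dx": -0.008, "dy": -0.003, "dz": 0.04, "hand": 1.0}, {"wx": 0, "wy": 0, "wz": -0.4, "dx": -0.007, "dy": -0.003, "dz": 0.048, "hand": 1.0}, {"wx": 0, "wy": 0, "wz": -0.4, "dx": -0.003, "dy": -0.003, "dz": 0.055, "hand": 1.0}, {"wx": 0, "wy": 0, "wz": -0.4, "dx": 0.001, "dy": -0.003, "dz": 0.061, "hand": 1.0}, {"wx": 0, "wy": 0, "wz": -0.4, "dx": 0.005, "dy": -0.003, "dz": 0.067, "hand": 1.0}, {"wx": 0, "wy": 0, "wz": -0.4, "dx": 0.009, "dy": -0.003, "dz": 0.073, "hand": 1.0}, {"wx": 0, "wy": 0, "wz": -0.4, "dx": 0.012, "dy": -0.003, "dz": 0.079, "hand": 1.0}, {"wx": 0, "wy": 0, "wz": -0.4, "dx": 0.015, "dy": -0.003, "dz": 0.084, "hand": 1.0}, {"wx": 0, "wy": 0, "wz": -0.4, "dx": 0.015, "dy": -0.003, "dz": 0.084, "hand": 1.0}]}}

```text
time_s: 4.1
eef_pos: [0.6562, 0.0162, 0.0651]
tcp_rot: [-0.216, -3.132, 0.0]
contact_force: [-0.6, -0.6, -0.4]
finger_gap: -0.0
```

```bash
python3 - <<'E'
from mv import *
show()
for c,(x,y,w_,h) in(('side',(215,175,100,80)),):
    a=snap(c,c+'2.png')['frame'][:,:,::-1]; cv2.imwrite(f'pics/y2_{c}.png',cv2.resize(a[y:y+h,x:x+w_],None,fx=7.5,fy=7.5,interpolation=cv2.INTER_CUBIC))
R=down(np.degrees(YAW)+180)
print(*delta(s2w(-32,50,52),R))
E
```

```text
t 4.1 p [0.7 0.  0.1] F [-0.6 -0.6 -0.4] gap -0.0 j [ 0.   0.6  1.7  0.   0.9 -1.4]
[ 3.6  0.2 13.5] [-0.  -0.1 -0. ]
```

View pics/y2_side.png

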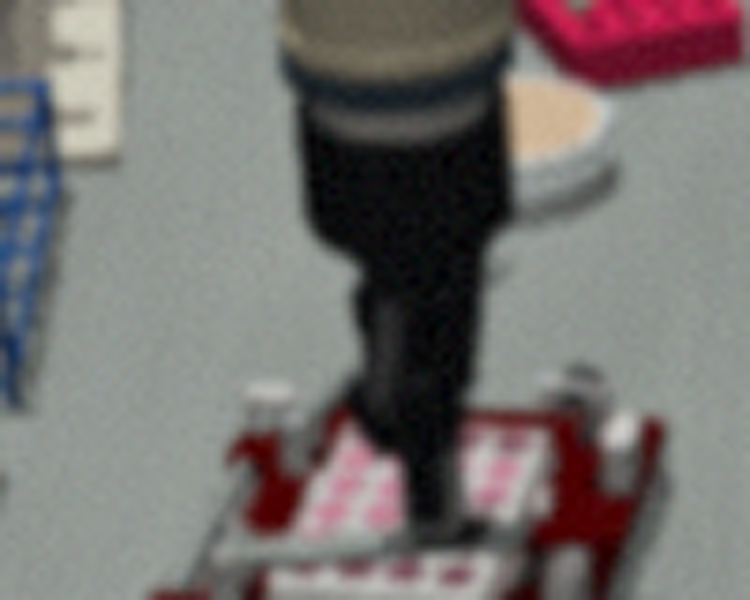

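The side picture shows the fingertips on the left pad (crop 435,530) with the bar almost level. I'm carrying on down.

Request:
{"name": "apply_moves", "arguments": {"targets": [{"wx": 0, "wy": 0, "wz": 0, "dx": 0.002, "dy": 0, "dz": 0.004, "hand": 1.0}, {"wx": 0, "wy": 0, "wz": 0, "dx": 0.003, "dy": 0, "dz": 0.007, "hand": 1.0}, {"wx": 0, "wy": 0, "wz": 0, "dx": 0.004, "dy": 0, "dz": 0.009, "hand": 1.0}, {"wx": 0, "wy": 0, "wz": 0, "dx": 0.004, "dy": 0, "dz": 0.011, "hand": 1.0}, {"wx": 0, "wy": 0, "wz": 0, "dx": 0.004, "dy": 0, "dz": 0.0125, "hand": 1.0}]}}

```text
time_s: 4.65
eef_pos: [0.6539, 0.0167, 0.0546]
tcp_rot: [0.216, 3.133, 0.0]
contact_force: [-1.0, -0.6, 5.7]
finger_gap: 0.002
```

```bash
python3 - <<'E'
from mv import *
show(); st=manip.read_state(); print(st['eef_pos']*1000)
E
```

```text
t 4.65 p [0.7 0.  0.1] F [-1.  -0.6  5.7] gap 0.002 j [ 0.   0.6  1.7 -0.   0.9 -1.4]
[653.9  16.7  54.6]
```

Request:
{"name": "apply_moves", "arguments": {"targets": [{"wx": 0, "wy": 0, "wz": 0, "dx": 0.001, "dy": 0, "dz": 0.001, "hand": 1.0}, {"wx": 0, "wy": 0, "wz": 0, "dx": 0.001, "dy": 0, "dz": 0.002, "hand": 1.0}, {"wx": 0, "wy": 0, "wz": 0, "dx": 0.001, "dy": 0, "dz": 0.002, "hand": 1.0}]}}

```text
time_s: 4.95
eef_pos: [0.6519, 0.0169, 0.0511]
tcp_rot: [-0.216, -3.133, -0.0]
contact_force: [0.2, -0.2, 0.3]
finger_gap: -0.001
```

Request:
{"name": "apply_moves", "arguments": {"targets": [{"wx": 0, "wy": 0, "wz": 0, "dx": 0, "dy": 0, "dz": 0.001, "hand": 1.0}, {"wx": 0, "wy": 0, "wz": 0, "dx": 0, "dy": 0, "dz": 0.001, "hand": 1.0}]}}

```text
time_s: 5.15
eef_pos: [0.6519, 0.0169, 0.0507]
tcp_rot: [-0.216, -3.133, 0.0]
contact_force: [-2.5, 0.6, 6.1]
finger_gap: 0.004
```

Request:
{"name": "apply_moves", "arguments": {"targets": [{"wx": 0, "wy": 0, "wz": 0, "dx": 0, "dy": 0, "dz": 0.001, "hand": 1.0}, {"wx": 0, "wy": 0, "wz": 0, "dx": 0, "dy": 0, "dz": 0.001, "hand": 1.0}]}}

```text
time_s: 5.35
eef_pos: [0.6519, 0.0169, 0.0505]
tcp_rot: [-0.216, -3.133, 0.0]
contact_force: [-3.7, 0.6, 14.4]
finger_gap: -0.002
```

Hard stop reached at z = 50.5 mm. Lift, look, and go to the right pad.

Request:
{"name": "apply_moves", "arguments": {"targets": [{"wx": 0, "wy": 0, "wz": 0, "dx": 0, "dy": 0, "dz": -0.03, "hand": 1.0}, {"wx": 0, "wy": 0, "wz": 0, "dx": 0, "dy": 0, "dz": -0.08, "hand": 1.0}, {"wx": 0, "wy": 0, "wz": 0, "dx": 0, "dy": 0, "dz": -0.1, "hand": 1.0}, {"wx": 0, "wy": 0, "wz": 0, "dx": -0.02, "dy": -0.05, "dz": -0.1, "hand": 1.0}, {"wx": 0, "wy": 0, "wz": 0, "dx": -0.03, "dy": -0.1, "dz": -0.1, "hand": 1.0}, {"wx": 0, "wy": 0, "wz": 0, "dx": -0.03, "dy": -0.1, "dz": -0.1, "hand": 1.0}]}}

```text
time_s: 5.95
eef_pos: [0.6681, -0.091, 0.1493]
tcp_rot: [-0.221, -3.134, 0.002]
contact_force: [-0.7, 1.0, -0.8]
finger_gap: 0.002
```

```bash
python3 - <<'E'
from mv import *
show()
for c,(x,y,w_,h) in(('side',(215,175,100,80)),):
    a=snap(c,c+'3.png')['frame'][:,:,::-1]; cv2.imwrite(f'pics/y3_{c}.png',cv2.resize(a[y:y+h,x:x+w_],None,fx=7.5,fy=7.5,interpolation=cv2.INTER_CUBIC))
R=down(np.degrees(YAW)+180)
print(*delta(s2w(-2,-50,106),R))
E
```

```text
t 5.95 p [ 0.7 -0.1  0.1] F [-0.7  1.  -0.8] gap 0.002 j [-0.1  0.5  1.6 -0.   1.1 -1.6]
[-1.1  3.4 42.9] [-0.  -0.1 -0.2]
```

View pics/y3_side.png

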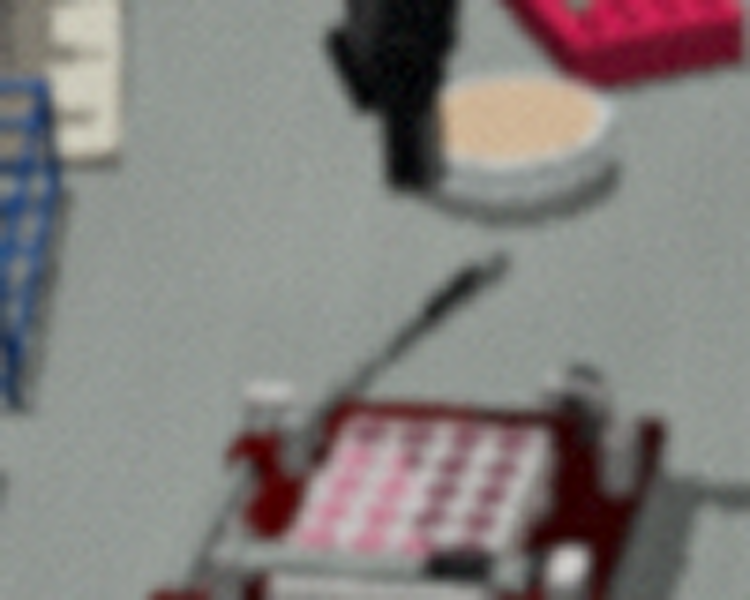

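Request:
{"name": "apply_moves", "arguments": {"targets": [{"wx": 0, "wy": 0, "wz": 0, "dx": 0, "dy": 0, "dz": 0.02, "hand": 1.0}, {"wx": 0, "wy": 0, "wz": 0, "dx": 0, "dy": 0, "dz": 0.02, "hand": 1.0}]}}

```text
time_s: 6.2
eef_pos: [0.666, -0.0854, 0.1267]
tcp_rot: [-0.216, -3.129, -0.001]
contact_force: [-0.1, 0.8, -0.6]
finger_gap: -0.003
```

```bash
python3 - <<'E'
from mv import *
show()
R=down(np.degrees(YAW)+180)
print(*delta(s2w(-2,-50,106),R))
E
```

```text
t 6.2 p [ 0.7 -0.1  0.1] F [-0.1  0.8 -0.6] gap -0.003 j [-0.1  0.5  1.6  0.   1.  -1.6]
[-3.4 -0.5 20.7] [ 0.  -0.3 -0.1]
```

Request:
{"name": "apply_moves", "arguments": {"targets": [{"wx": 0, "wy": 0, "wz": 0, "dx": -0.004, "dy": 0, "dz": 0.012, "hand": 1.0}, {"wx": 0, "wy": 0, "wz": 0, "dx": -0.003, "dy": 0, "dz": 0.021, "hand": 1.0}, {"wx": 0, "wy": 0, "wz": 0, "dx": 0.001, "dy": 0, "dz": 0.027, "hand": 1.0}, {"wx": 0, "wy": 0, "wz": 0, "dx": 0.005, "dy": 0, "dz": 0.032, "hand": 1.0}, {"wx": 0, "wy": 0, "wz": 0, "dx": 0.009, "dy": 0, "dz": 0.038, "hand": 1.0}, {"wx": 0, "wy": 0, "wz": 0, "dx": 0.013, "dy": 0, "dz": 0.044, "hand": 1.0}, {"wx": 0, "wy": 0, "wz": 0, "dx": 0.017, "dy": 0, "dz": 0.05, "hand": 1.0}, {"wx": 0, "wy": 0, "wz": 0, "dx": 0.02, "dy": 0, "dz": 0.056, "hand": 1.0}, {"wx": 0, "wy": 0, "wz": 0, "dx": 0.022, "dy": 0, "dz": 0.061, "hand": 1.0}, {"wx": 0, "wy": 0, "wz": 0, "dx": 0.024, "dy": 0, "dz": 0.066, "hand": 1.0}, {"wx": 0, "wy": 0, "wz": 0, "dx": 0.026, "dy": 0, "dz": 0.07, "hand": 1.0}, {"wx": 0, "wy": 0, "wz": 0, "dx": 0.027, "dy": 0, "dz": 0.072, "hand": 1.0}, {"wx": 0, "wy": 0, "wz": 0, "dx": 0.027, "dy": 0, "dz": 0.074, "hand": 1.0}]}}

```text
time_s: 7.5
eef_pos: [0.642, -0.0827, 0.0568]
tcp_rot: [0.216, 3.133, -0.0]
contact_force: [-5.1, 0.1, 14.2]
finger_gap: 0.004
```

Request:
{"name": "apply_moves", "arguments": {"targets": [{"wx": 0, "wy": 0, "wz": 0, "dx": 0, "dy": 0, "dz": 0.001, "hand": 1.0}, {"wx": 0, "wy": 0, "wz": 0, "dx": 0, "dy": 0, "dz": 0.002, "hand": 1.0}]}}

```text
time_s: 7.7
eef_pos: [0.6416, -0.0826, 0.0543]
tcp_rot: [0.216, 3.134, -0.0]
contact_force: [-0.9, 0.3, 5.7]
finger_gap: 0.0
```

```bash
python3 - <<'E'
from mv import *
show(); print(manip.read_state()['eef_pos']*1000)
R=down(np.degrees(YAW)+180)
print(*delta(s2w(-33,-50,51.5),R))
E
```

```text
t 7.7 p [ 0.6 -0.1  0.1] F [-0.9  0.3  5.7] gap 0.0 j [-0.1  0.6  1.7  0.   0.8 -1.6]
[641.6 -82.6  54.3]
[3.2 0.1 2.8] [ 0.  0. -0.]
```

Request:
{"name": "apply_moves", "arguments": {"targets": [{"wx": 0, "wy": 0, "wz": 0, "dx": 0.002, "dy": 0, "dz": 0.002, "hand": 1.0}, {"wx": 0, "wy": 0, "wz": 0, "dx": 0.003, "dy": 0, "dz": 0.003, "hand": 1.0}, {"wx": 0, "wy": 0, "wz": 0, "dx": 0.003, "dy": 0, "dz": 0.0035, "hand": 1.0}]}}

```text
time_s: 8.0
eef_pos: [0.6391, -0.0823, 0.0506]
tcp_rot: [0.216, 3.133, -0.0]
contact_force: [-0.7, -0.1, 9.2]
finger_gap: 0.001
```

Request:
{"name": "apply_moves", "arguments": {"targets": [{"wx": 0, "wy": 0, "wz": 0, "dx": 0, "dy": 0, "dz": 0.001, "hand": 1.0}, {"wx": 0, "wy": 0, "wz": 0, "dx": 0, "dy": 0, "dz": 0.001, "hand": 1.0}]}}

```text
time_s: 8.2
eef_pos: [0.6391, -0.0823, 0.0504]
tcp_rot: [0.216, 3.133, -0.0]
contact_force: [-1.8, -0.5, 15.0]
finger_gap: -0.0
```

Request:
{"name": "apply_moves", "arguments": {"targets": [{"wx": 0, "wy": 0, "wz": 0, "dx": 0, "dy": 0, "dz": -0.04, "hand": 1.0}, {"wx": 0, "wy": 0, "wz": 0, "dx": 0, "dy": 0, "dz": -0.09, "hand": 1.0}, {"wx": 0, "wy": 0, "wz": 0, "dx": 0, "dy": 0, "dz": -0.12, "hand": 1.0}, {"wx": 0, "wy": 0, "wz": 0, "dx": 0, "dy": 0, "dz": -0.12, "hand": 1.0}]}}

```text
time_s: 8.6
eef_pos: [0.6409, -0.0825, 0.1737]
tcp_rot: [0.216, 3.127, -0.001]
contact_force: [-0.7, 0.6, -0.2]
finger_gap: 0.001
```

```bash
python3 - <<'E'
from mv import *
show()
for c,(x,y,w_,h) in(('side',(215,195,100,80)),):
    a=snap(c,c+'4.png')['frame'][:,:,::-1]; cv2.imwrite(f'pics/y4_{c}.png',cv2.resize(a[y:y+h,x:x+w_],None,fx=7.5,fy=7.5,interpolation=cv2.INTER_CUBIC))
# wedge grasp
p=np.array([.448,.342]); a=.645; h=p-.050*np.array([np.cos(a),np.sin(a)]); print('heel',h)
print(*delta(np.array([h[0],h[1],.15]),down(np.degrees(a)+180)))
E
```

```text
t 8.6 p [ 0.6 -0.1  0.2] F [-0.7  0.6 -0.2] gap 0.001 j [-0.1  0.4  1.6 -0.   1.1 -1.6]
heel [0.4 0.3]
[283.5 358.7  20.1] [ -0.1   0.2 -44.9]
```

View pics/y4_side.png

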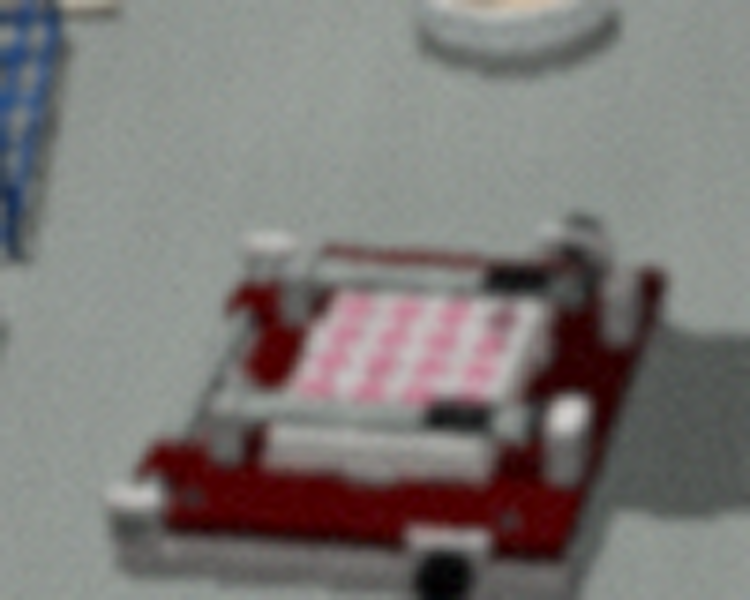

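Both bars lie level, with their front ends in the catches (side crop 515,420 and 575,290). Next is the off-white wedge. The candidates in the top picture are off-white (196,253), yellow (236,300), yellow (167,320) and the untapered block (435,242). I choose (196,253), and crop c1 confirmed its taper and ribbed heel.

Request:
{"name": "apply_moves", "arguments": {"targets": [{"wx": 0, "wy": 0, "wz": -44.9, "dx": 0.283, "dy": 0.358, "dz": 0.02, "hand": -0.6}, {"wx": 0, "wy": 0, "wz": -44.9, "dx": 0.283, "dy": 0.358, "dz": 0.02, "hand": -0.6}, {"wx": 0, "wy": 0, "wz": -44.9, "dx": 0.283, "dy": 0.358, "dz": 0.02, "hand": -0.6}, {"wx": 0, "wy": 0, "wz": -44.9, "dx": 0.283, "dy": 0.358, "dz": 0.02, "hand": -0.6}, {"wx": 0, "wy": 0, "wz": -44.9, "dx": 0.283, "dy": 0.358, "dz": 0.02, "hand": -0.6}, {"wx": 0, "wy": 0, "wz": -44.9, "dx": 0.283, "dy": 0.358, "dz": 0.02, "hand": -0.6}, {"wx": 0, "wy": 0, "wz": -44.9, "dx": 0.283, "dy": 0.358, "dz": 0.02, "hand": -0.6}, {"wx": 0, "wy": 0, "wz": -44.9, "dx": 0.283, "dy": 0.358, "dz": 0.02, "hand": -0.6}, {"wx": 0, "wy": 0, "wz": -44.9, "dx": 0.283, "dy": 0.358, "dz": 0.02, "hand": -0.6}, {"wx": 0, "wy": 0, "wz": -44.9, "dx": 0.283, "dy": 0.358, "dz": 0.02, "hand": -0.6}, {"wx": 0, "wy": 0, "wz": -44.9, "dx": 0.283, "dy": 0.358, "dz": 0.02, "hand": -0.6}, {"wx": 0, "wy": 0, "wz": -44.9, "dx": 0.283, "dy": 0.358, "dz": 0.02, "hand": -0.6}]}}

```text
time_s: 9.85
eef_pos: [0.4071, 0.3103, 0.1479]
tcp_rot: [0.997, -2.977, 0.002]
contact_force: [-0.1, -0.0, -0.0]
finger_gap: 0.805
```

```bash
python3 - <<'E'
from mv import *
show()
for c,(x,y,w_,h) in(('side',(300,260,150,110)),('top',(150,200,140,110))):
    d=snap(c,c+'5.png');a=d['frame'][:,:,::-1]; cv2.imwrite(f'pics/y5_{c}.png',cv2.resize(a[y:y+h,x:x+w_],None,fx=5,fy=5,interpolation=cv2.INTER_CUBIC))
    print(proj(d,[manip.read_state()['eef_pos']]))
p=np.array([.448,.342]); a=.645; h=p-.050*np.array([np.cos(a),np.sin(a)]); print('heel',h*1000)
print(*delta(np.array([h[0],h[1],.004]),down(np.degrees(a)+180)))
E
```

```text
t 9.85 p [0.4 0.3 0.1] F [-0.1 -0.  -0. ] gap 0.805 j [ 0.7  0.3  1.9 -0.   0.9 -1.6]
[[369.9 282.2]]
[[191.5 262. ]]
heel [408.  311.9]
[ -1.5   1.5 144.5] [-0.  -0.1 -0. ]
```

View pics/y5_side.png

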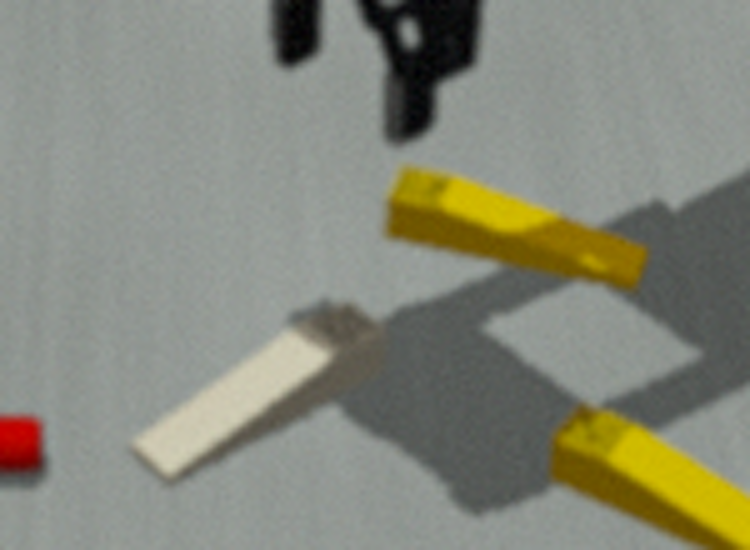

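View pics/y5_top.png

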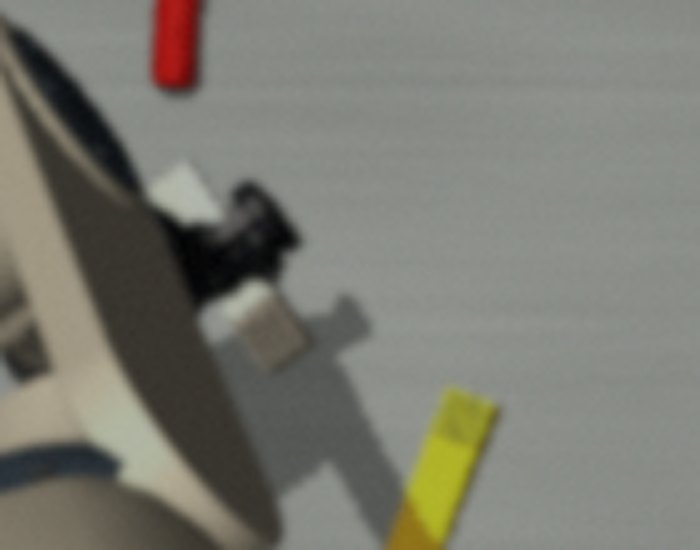

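Request:
{"name": "apply_moves", "arguments": {"targets": [{"wx": 0, "wy": 0, "wz": 0, "dx": -0.001, "dy": 0.001, "dz": 0.045, "hand": -0.6}, {"wx": 0, "wy": 0, "wz": 0, "dx": -0.001, "dy": 0.001, "dz": 0.09, "hand": -0.6}, {"wx": 0, "wy": 0, "wz": 0, "dx": -0.001, "dy": 0.001, "dz": 0.115, "hand": -0.6}, {"wx": 0, "wy": 0, "wz": 0, "dx": -0.001, "dy": 0.001, "dz": 0.13, "hand": -0.6}, {"wx": 0, "wy": 0, "wz": 0, "dx": -0.001, "dy": 0.001, "dz": 0.138, "hand": -0.6}, {"wx": 0, "wy": 0, "wz": 0, "dx": -0.001, "dy": 0.001, "dz": 0.142, "hand": -0.6}, {"wx": 0, "wy": 0, "wz": 0, "dx": -0.001, "dy": 0.001, "dz": 0.142, "hand": -0.6}]}}

```text
time_s: 10.65
eef_pos: [0.4081, 0.3123, 0.0071]
tcp_rot: [-0.995, 2.98, 0.0]
contact_force: [0.1, -0.7, -0.2]
finger_gap: 0.802
```

```bash
python3 - <<'E'
from mv import *
show();print(manip.read_state()['eef_pos']*1000)
for c,(x,y,w_,h) in(('side',(300,260,150,110)),):
    d=snap(c,c+'6.png');a=d['frame'][:,:,::-1]; cv2.imwrite(f'pics/y6_{c}.png',cv2.resize(a[y:y+h,x:x+w_],None,fx=5,fy=5,interpolation=cv2.INTER_CUBIC))
E
```

```text
t 10.65 p [0.4 0.3 0. ] F [ 0.1 -0.7 -0.2] gap 0.802 j [ 0.7  0.5  2.  -0.   0.6 -1.6]
[408.1 312.3   7.1]
```

View pics/y6_side.png

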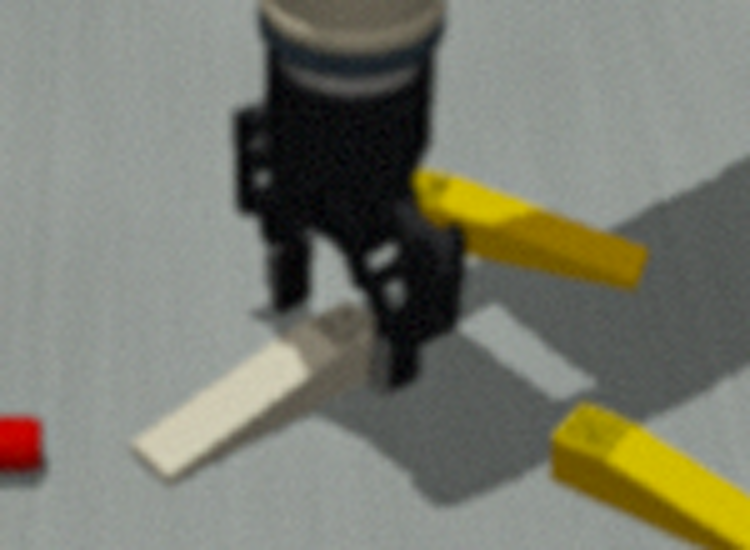

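Request:
{"name": "apply_moves", "arguments": {"squeeze": 50, "targets": [{"wx": 0, "wy": 0, "wz": 0, "dx": 0, "dy": 0, "dz": 0.002, "hand": -0.2}, {"wx": 0, "wy": 0, "wz": 0, "dx": 0, "dy": 0, "dz": 0.002, "hand": 0.1}, {"wx": 0, "wy": 0, "wz": 0, "dx": 0, "dy": 0, "dz": 0.002, "hand": 0.3}, {"wx": 0, "wy": 0, "wz": 0, "dx": 0, "dy": 0, "dz": 0.002, "hand": 0.6}, {"wx": 0, "wy": 0, "wz": 0, "dx": 0, "dy": 0, "dz": 0.002, "hand": 1}, {"wx": 0, "wy": 0, "wz": 0, "dx": 0, "dy": 0, "dz": 0.002, "hand": 1}, {"wx": 0, "wy": 0, "wz": 0, "dx": 0, "dy": 0, "dz": 0.002, "hand": 1}]}}

```text
time_s: 11.4
eef_pos: [0.4079, 0.313, 0.0056]
tcp_rot: [-0.997, 2.978, 0.0]
contact_force: [-1.0, -1.2, 6.5]
finger_gap: 0.319
```

```bash
python3 - <<'E'
from mv import *
show();print(manip.read_state()['eef_pos']*1000)
for c,(x,y,w_,h) in(('side',(300,260,150,110)),):
    d=snap(c,c+'7.png');a=d['frame'][:,:,::-1]; cv2.imwrite(f'pics/y7_{c}.png',cv2.resize(a[y:y+h,x:x+w_],None,fx=5,fy=5,interpolation=cv2.INTER_CUBIC))
E
```

```text
t 11.4 p [0.4 0.3 0. ] F [-1.  -1.2  6.5] gap 0.319 j [ 0.7  0.5  2.  -0.   0.6 -1.6]
[407.9 313.    5.6]
```

View pics/y7_side.png

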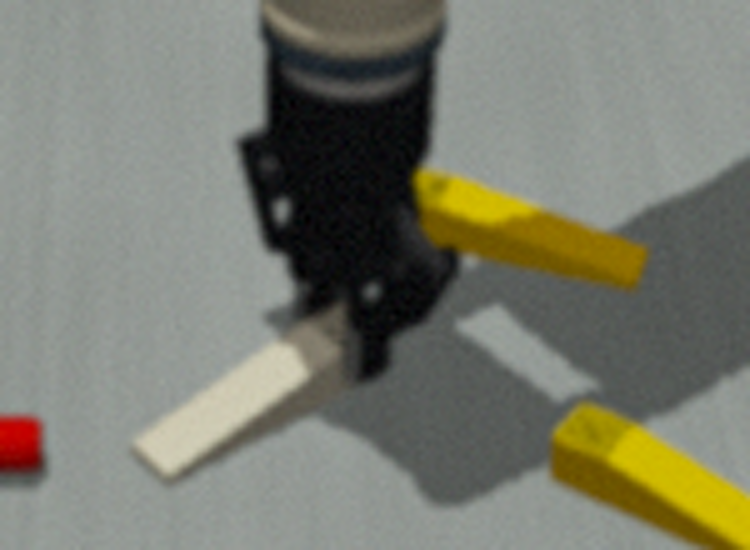

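Request:
{"name": "apply_moves", "arguments": {"targets": [{"wx": 0, "wy": 0, "wz": 0, "dx": 0, "dy": 0, "dz": -0.01, "hand": 1}, {"wx": 0, "wy": 0, "wz": 0, "dx": 0, "dy": 0, "dz": -0.03, "hand": 1}, {"wx": 0, "wy": 0, "wz": 0, "dx": 0, "dy": 0, "dz": -0.055, "hand": 1}, {"wx": 0, "wy": 0, "wz": 0, "dx": 0, "dy": 0, "dz": -0.06, "hand": 1}]}}

```text
time_s: 11.85
eef_pos: [0.4089, 0.3137, 0.0677]
tcp_rot: [-0.996, 2.976, 0.002]
contact_force: [-0.1, 0.0, -0.4]
finger_gap: 0.318
```

```bash
python3 - <<'E'
from mv import *
show();print(manip.read_state()['eef_pos']*1000)
print(*delta(s2w(-229,0,65),down(np.degrees(YAW)+180)))
E
```

```text
t 11.85 p [0.4 0.3 0.1] F [-0.1  0.  -0.4] gap 0.318 j [ 0.7  0.4  2.   0.   0.7 -1.6]
[408.9 313.7  67.7]
[ 158.5 -280.6    2.1] [ 0.1  0.2 44.9]
```

Request:
{"name": "apply_moves", "arguments": {"targets": [{"wx": 0, "wy": 0, "wz": 5, "dx": 0.02, "dy": -0.035, "dz": 0, "hand": 1}, {"wx": 0, "wy": 0, "wz": 10, "dx": 0.04, "dy": -0.07, "dz": 0, "hand": 1}, {"wx": 0, "wy": 0, "wz": 15, "dx": 0.06, "dy": -0.105, "dz": 0, "hand": 1}, {"wx": 0, "wy": 0, "wz": 20, "dx": 0.08, "dy": -0.14, "dz": 0, "hand": 1}, {"wx": 0, "wy": 0, "wz": 25, "dx": 0.1, "dy": -0.175, "dz": 0, "hand": 1}, {"wx": 0, "wy": 0, "wz": 30, "dx": 0.12, "dy": -0.21, "dz": 0, "hand": 1}, {"wx": 0, "wy": 0, "wz": 36, "dx": 0.135, "dy": -0.24, "dz": 0, "hand": 1}, {"wx": 0, "wy": 0, "wz": 41, "dx": 0.15, "dy": -0.265, "dz": 0, "hand": 1}, {"wx": 0, "wy": 0, "wz": 44.9, "dx": 0.158, "dy": -0.28, "dz": 0, "hand": 1}, {"wx": 0, "wy": 0, "wz": 44.9, "dx": 0.158, "dy": -0.28, "dz": 0, "hand": 1}, {"wx": 0, "wy": 0, "wz": 44.9, "dx": 0.158, "dy": -0.28, "dz": 0, "hand": 1}]}}

```text
time_s: 12.95
eef_pos: [0.4497, -0.006, 0.0649]
tcp_rot: [-0.216, -3.134, -0.0]
contact_force: [0.1, 0.3, -1.1]
finger_gap: 0.313
```

```bash
python3 - <<'E'
from mv import *
show();print(manip.read_state()['eef_pos']*1000)
print(*delta(s2w(-229,0,6),down(np.degrees(YAW)+180)))
for c,(x,y,w_,h) in(('side',(225,195,190,140)),('top',(270,110,190,140))):
    d=snap(c,c+'8.png');a=d['frame'][:,:,::-1]; cv2.imwrite(f'pics/y8_{c}.png',cv2.resize(a[y:y+h,x:x+w_],None,fx=4,fy=4,interpolation=cv2.INTER_CUBIC))
E
```

```text
t 12.95 p [ 0.4 -0.   0.1] F [ 0.1  0.3 -1.1] gap 0.313 j [-0.   0.3  2.1  0.   0.7 -1.4]
[449.7  -6.   64.9]
[-1.4  0.5 58.9] [ 0. -0. -0.]
```

View pics/y8_side.png

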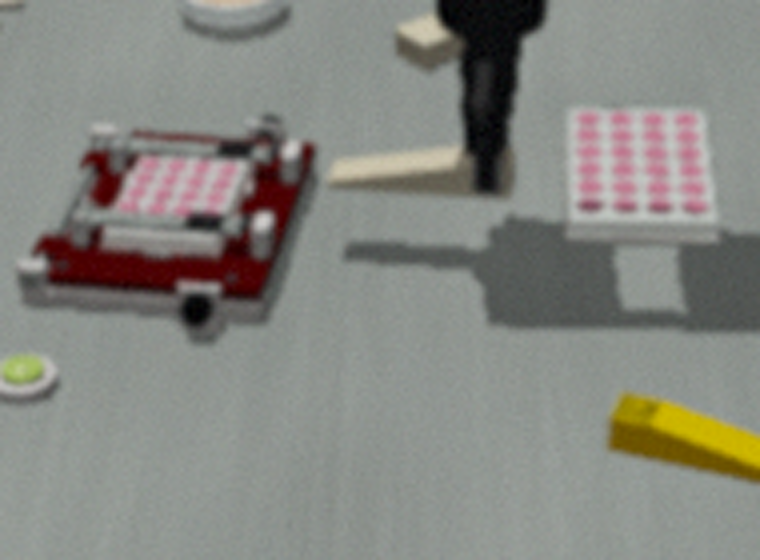

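View pics/y8_top.png

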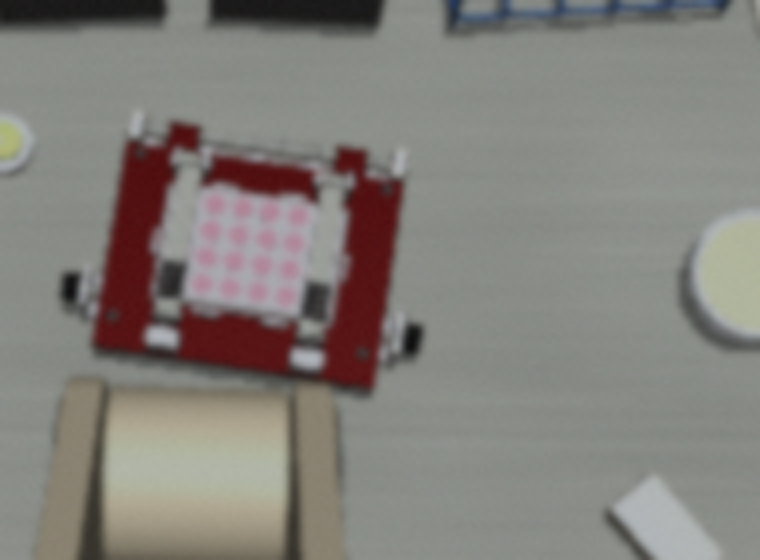

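```bash
python3 - <<'E'
from mv import *
d=load('side8');p=manip.read_state()['eef_pos'];a=YAW
q=lambda x,y:(np.array([x,y])+.5)/4-.5+[225,195]
u=np.array([np.cos(a),np.sin(a)]);n=np.array([-u[1],u[0]])
print('TCP',proj(d,[p]),'seen finger bottom',q(487,190))
print('seen tip left-bottom',q(332,187),'heel back near-bottom',q(510,194),'heel back top near',q(514,150))
for off in(45,48,50,52):
    f=lambda x,y,z:[*(p[:2]+u*(x+off)/1000+n*y/1000),p[2]-.0056+z/1000]
    print(off,proj(d,[f(64,14,0),f(-64,14,0),f(-64,14,26),f(64,0,3)]).round(1).tolist())
im=cv2.imread('pics/side8.png');x,y=295,215
cv2.imwrite('pics/y9.png',cv2.resize(im[y:y+40,x:x+70],None,fx=11,fy=11,interpolation=cv2.INTER_CUBIC))
E
```

```text
TCP [[347.5 240.3]] seen finger bottom [346.4 242.1]
seen tip left-bottom [307.6 241.4] heel back near-bottom [352.1 243.1] heel back top near [353.1 232.1]
45 [[308.2, 242.2], [353.7, 245.1], [353.8, 237.0], [309.0, 238.7]]
48 [[307.2, 242.1], [352.6, 245.0], [352.7, 237.0], [308.0, 238.6]]
50 [[306.4, 242.0], [351.9, 245.0], [352.0, 236.9], [307.3, 238.6]]
52 [[305.7, 242.0], [351.2, 244.9], [351.3, 236.9], [306.6, 238.5]]
```

View pics/y9.png

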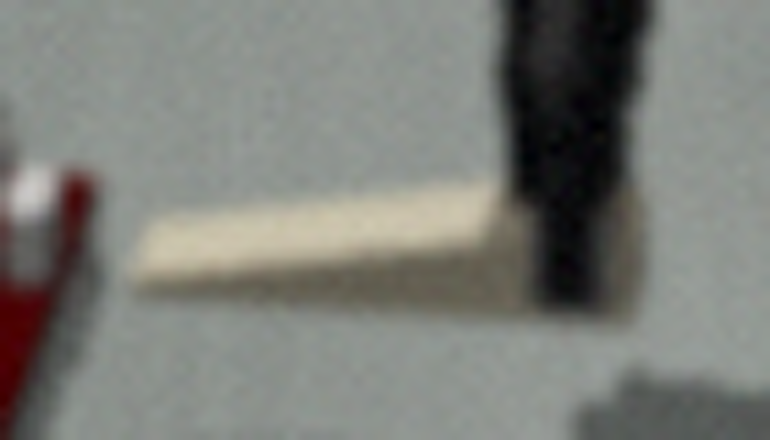

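Request:
{"name": "apply_moves", "arguments": {"targets": [{"wx": 0, "wy": 0, "wz": 0, "dx": 0, "dy": 0.001, "dz": 0.03, "hand": 1}, {"wx": 0, "wy": 0, "wz": 0, "dx": 0, "dy": 0.001, "dz": 0.05, "hand": 1}, {"wx": 0, "wy": 0, "wz": 0, "dx": 0, "dy": 0.001, "dz": 0.056, "hand": 1}, {"wx": 0, "wy": 0, "wz": 0, "dx": 0, "dy": 0.001, "dz": 0.058, "hand": 1}, {"wx": 0, "wy": 0, "wz": 0, "dx": 0, "dy": 0.001, "dz": 0.059, "hand": 1}, {"wx": 0, "wy": 0, "wz": 0, "dx": 0, "dy": 0.001, "dz": 0.059, "hand": 1}]}}

```text
time_s: 13.65
eef_pos: [0.4507, -0.0048, 0.0066]
tcp_rot: [0.216, 3.133, 0.0]
contact_force: [0.3, 0.2, -2.1]
finger_gap: 0.319
```

```bash
python3 - <<'E'
from mv import *
show();st=manip.read_state();print(st['eef_pos']*1000,st['tcp_rot'])
print(*delta(s2w(-137,0,5.5),down(np.degrees(YAW)+180)))
E
```

```text
t 13.65 p [ 0.5 -0.   0. ] F [ 0.3  0.2 -2.1] gap 0.319 j [-0.   0.5  2.1  0.   0.5 -1.4]
[450.7  -4.8   6.6] [0.2 3.1 0. ]
[-92.6  -0.8   1.2] [ 0.   0.1 -0. ]
```

Request:
{"name": "apply_moves", "arguments": {"targets": [{"wx": 0, "wy": 0, "wz": 0, "dx": 0, "dy": 0, "dz": 0.001, "hand": 1}, {"wx": 0, "wy": 0, "wz": 0, "dx": 0, "dy": 0, "dz": 0.001, "hand": 1}]}}

```text
time_s: 13.85
eef_pos: [0.4508, -0.005, 0.0056]
tcp_rot: [0.216, 3.133, 0.0]
contact_force: [-0.2, 1.3, 4.6]
finger_gap: 0.32
```

Request:
{"name": "apply_moves", "arguments": {"targets": [{"wx": 0, "wy": 0, "wz": 0, "dx": 0, "dy": 0, "dz": 0.0005, "hand": 1}, {"wx": 0, "wy": 0, "wz": 0, "dx": 0, "dy": 0, "dz": 0.0005, "hand": 1}]}}

```text
time_s: 14.05
eef_pos: [0.4507, -0.005, 0.0055]
tcp_rot: [0.216, 3.133, 0.0]
contact_force: [-2.4, 1.5, 15.5]
finger_gap: 0.316
```

Request:
{"name": "apply_moves", "arguments": {"targets": [{"wx": 0, "wy": 0, "wz": 0, "dx": 0, "dy": 0, "dz": -0.0005, "hand": 1}, {"wx": 0, "wy": 0, "wz": 0, "dx": -0.008, "dy": 0, "dz": -0.0005, "hand": 1}, {"wx": 0, "wy": 0, "wz": 0, "dx": -0.018, "dy": 0, "dz": -0.0005, "hand": 1}, {"wx": 0, "wy": 0, "wz": 0, "dx": -0.03, "dy": 0, "dz": -0.0005, "hand": 1}, {"wx": 0, "wy": 0, "wz": 0, "dx": -0.042, "dy": 0, "dz": -0.0005, "hand": 1}, {"wx": 0, "wy": 0, "wz": 0, "dx": -0.054, "dy": 0, "dz": -0.0005, "hand": 1}, {"wx": 0, "wy": 0, "wz": 0, "dx": -0.064, "dy": 0, "dz": -0.0005, "hand": 1}, {"wx": 0, "wy": 0, "wz": 0, "dx": -0.072, "dy": 0, "dz": -0.0005, "hand": 1}, {"wx": 0, "wy": 0, "wz": 0, "dx": -0.08, "dy": 0, "dz": -0.0005, "hand": 1}, {"wx": 0, "wy": 0, "wz": 0, "dx": -0.08, "dy": 0, "dz": -0.0005, "hand": 1}]}}

```text
time_s: 15.05
eef_pos: [0.529, -0.0161, 0.0049]
tcp_rot: [-0.216, -3.132, 0.0]
contact_force: [-4.6, 0.6, 8.0]
finger_gap: 0.312
```

```bash
python3 - <<'E'
from mv import *
show();st=manip.read_state();print(st['eef_pos']*1000,st['tcp_rot'])
print(*delta(s2w(-137,0,5.5),down(np.degrees(YAW)+180)))
for c,(x,y,w_,h) in(('side',(225,195,140,100)),('top',(270,110,150,100))):
    d=snap(c,c+'10.png');a=d['frame'][:,:,::-1]; cv2.imwrite(f'pics/y10_{c}.png',cv2.resize(a[y:y+h,x:x+w_],None,fx=5.3,fy=5.3,interpolation=cv2.INTER_CUBIC))
E
```

```text
t 15.05 p [ 0.5 -0.   0. ] F [-4.6  0.6  8. ] gap 0.312 j [-0.   0.5  2.   0.   0.6 -1.5]
[529.  -16.1   4.9] [-0.2 -3.1  0. ]
[-13.5  -0.4  -0.6] [-0.  -0.1 -0.1]
```

View pics/y10_side.png

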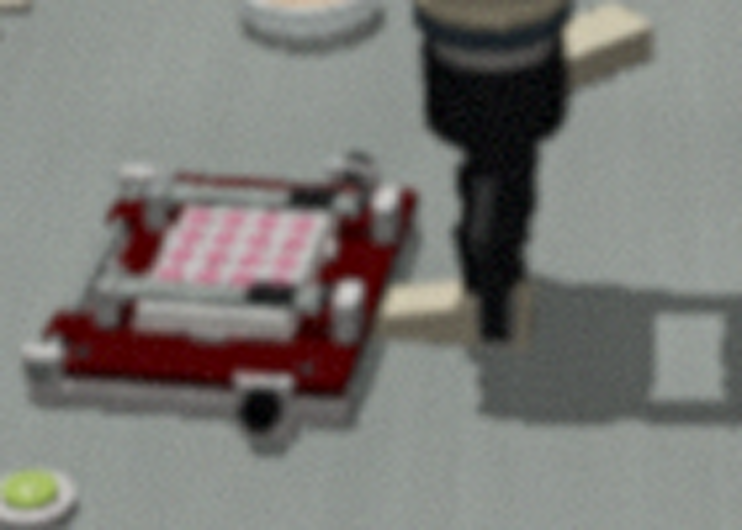

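View pics/y10_top.png

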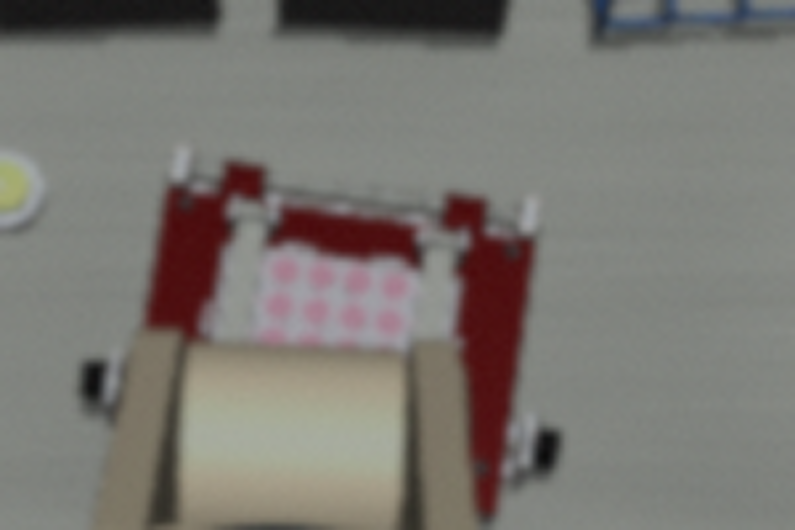

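Request:
{"name": "apply_moves", "arguments": {"targets": [{"wx": 0, "wy": 0, "wz": 0, "dx": -0.004, "dy": 0, "dz": -0.0003, "hand": 1}, {"wx": 0, "wy": 0, "wz": 0, "dx": -0.008, "dy": 0, "dz": -0.0003, "hand": 1}, {"wx": 0, "wy": 0, "wz": 0, "dx": -0.01, "dy": 0, "dz": -0.0003, "hand": 1}, {"wx": 0, "wy": 0, "wz": 0, "dx": -0.01, "dy": 0, "dz": -0.0003, "hand": 1}]}}

```text
time_s: 15.55
eef_pos: [0.5397, -0.0175, 0.0051]
tcp_rot: [0.216, 3.134, -0.0]
contact_force: [0.5, 0.1, -1.8]
finger_gap: 0.317
```

Request:
{"name": "apply_moves", "arguments": {"targets": [{"wx": 0, "wy": 0, "wz": 0, "dx": -0.002, "dy": 0, "dz": 0, "hand": 1}, {"wx": 0, "wy": 0, "wz": 0, "dx": -0.004, "dy": 0, "dz": 0, "hand": 1}, {"wx": 0, "wy": 0, "wz": 0, "dx": -0.006, "dy": 0, "dz": 0, "hand": 1}, {"wx": 0, "wy": 0, "wz": 0, "dx": -0.006, "dy": 0, "dz": 0, "hand": 1}]}}

```text
time_s: 15.95
eef_pos: [0.5421, -0.0179, 0.0049]
tcp_rot: [-0.216, -3.128, -0.0]
contact_force: [-11.4, 2.5, 8.8]
finger_gap: 0.316
```

Request:
{"name": "apply_moves", "arguments": {"targets": [{"wx": 0, "wy": 0, "wz": 0, "dx": -0.002, "dy": 0, "dz": 0, "hand": 1}, {"wx": 0, "wy": 0, "wz": 0, "dx": -0.004, "dy": 0, "dz": 0, "hand": 1}, {"wx": 0, "wy": 0, "wz": 0, "dx": -0.005, "dy": 0, "dz": 0, "hand": 1}, {"wx": 0, "wy": 0, "wz": 0, "dx": -0.005, "dy": 0, "dz": 0, "hand": 1}]}}

```text
time_s: 16.35
eef_pos: [0.5423, -0.018, 0.0049]
tcp_rot: [-0.216, -3.119, -0.0]
contact_force: [-25.9, 5.7, 25.7]
finger_gap: 0.315
```

```bash
python3 - <<'E'
from mv import *
show();st=manip.read_state();print(st['eef_pos']*1000,st['tcp_rot'])
print(*delta(s2w(-124,0,5.5),down(np.degrees(YAW)+180)))
x,y,w_,h=225,200,130,80
d=snap('side','side11.png');a=d['frame'][:,:,::-1]; cv2.imwrite(f'pics/y11.png',cv2.resize(a[y:y+h,x:x+w_],None,fx=6,fy=6,interpolation=cv2.INTER_CUBIC))
b=load('side10')['frame'][:,:,::-1]; cv2.imwrite(f'pics/y11b.png',cv2.resize(b[y:y+h,x:x+w_],None,fx=6,fy=6,interpolation=cv2.INTER_CUBIC))
E
```

```text
t 16.35 p [ 0.5 -0.   0. ] F [-25.9   5.7  25.7] gap 0.315 j [-0.   0.6  1.9  0.   0.7 -1.5]
[542.3 -18.    4.9] [-0.2 -3.1 -0. ]
[-13.   -0.3  -0.8] [-0.  -0.9 -0.1]
```

View pics/y11.png

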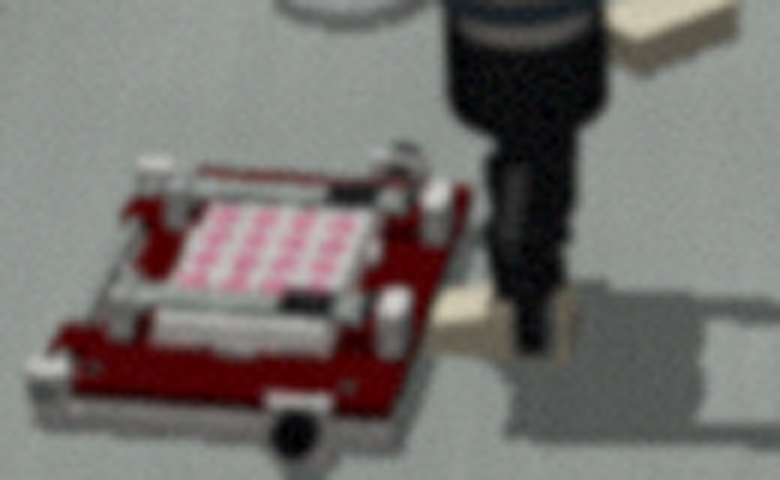

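View pics/y11b.png

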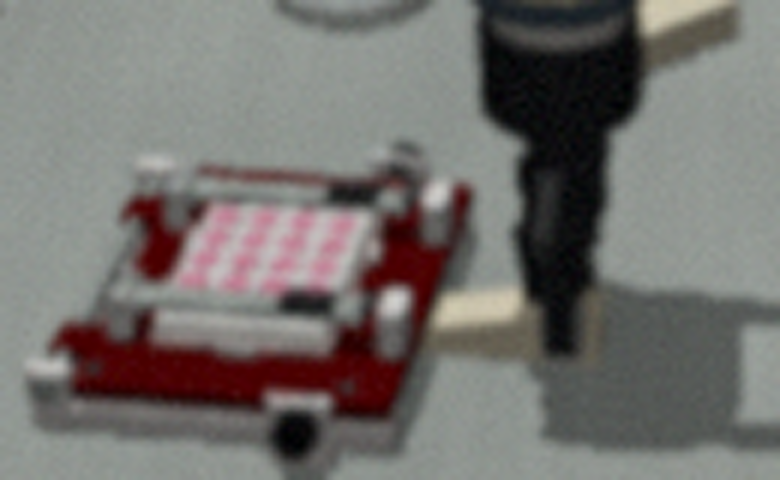

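The wedge met the edge at a tip depth of 60 mm, as described, but it is being pressed into the bench with 25 N. I'll relieve the down-force.

Request:
{"name": "apply_moves", "arguments": {"targets": [{"wx": 0, "wy": 0, "wz": 0, "dx": 0, "dy": 0, "dz": -0.0005, "hand": 1}, {"wx": 0, "wy": 0, "wz": 0, "dx": 0, "dy": 0, "dz": -0.001, "hand": 1}]}}

```text
time_s: 16.6
eef_pos: [0.5467, -0.0186, 0.0054]
tcp_rot: [-0.216, -3.128, 0.0]
contact_force: [-4.7, 1.1, -5.7]
finger_gap: 0.319
```

```bash
python3 - <<'E'
from mv import *
st=manip.read_state();print(st['eef_pos']*1000,st['tcp_rot'],st['contact_force'],st['torque'])
print(*delta(s2w(-124,0,5.5),down(np.degrees(YAW)+180)))
E
```

```text
[546.7 -18.6   5.4] [-0.2 -3.1  0. ] [-4.7  1.1 -5.7] [ 0.2  1.2 -0. ]
[-8.5 -0.3 -0.2] [-0.  -0.4 -0. ]
```

Request:
{"name": "apply_moves", "arguments": {"targets": [{"wx": 0, "wy": 0, "wz": 0, "dx": 0, "dy": 0, "dz": 0, "hand": 1}, {"wx": 0, "wy": 0, "wz": 0, "dx": 0, "dy": 0, "dz": 0, "hand": 1}, {"wx": 0, "wy": 0, "wz": 0, "dx": -0.002, "dy": 0, "dz": 0, "hand": 1}, {"wx": 0, "wy": 0, "wz": 0, "dx": -0.002, "dy": 0, "dz": 0, "hand": 1}]}}

```text
time_s: 17.0
eef_pos: [0.5494, -0.019, 0.0051]
tcp_rot: [-0.216, -3.129, 0.0]
contact_force: [-5.4, 1.2, -4.4]
finger_gap: 0.317
```

```bash
python3 - <<'E'
from mv import *
st=manip.read_state();print(st['eef_pos']*1000,st['tcp_rot'],st['contact_force'],st['torque'])
print(*delta(s2w(-124,0,5.5),down(np.degrees(YAW)+180)))
E
```

```text
[549.4 -19.    5.1] [-0.2 -3.1  0. ] [-5.4  1.2 -4.4] [0.1 1.1 0. ]
[-5.8 -0.3 -0.4] [-0.  -0.3 -0. ]
```

Request:
{"name": "apply_moves", "arguments": {"targets": [{"wx": 0, "wy": 0, "wz": 0, "dx": -0.002, "dy": 0, "dz": 0.0002, "hand": 1}, {"wx": 0, "wy": 0, "wz": 0, "dx": -0.004, "dy": 0, "dz": 0.0003, "hand": 1}, {"wx": 0, "wy": 0, "wz": 0, "dx": -0.006, "dy": 0, "dz": 0.0003, "hand": 1}, {"wx": 0, "wy": 0, "wz": 0, "dx": -0.006, "dy": 0, "dz": 0.0003, "hand": 1}, {"wx": 0, "wy": 0, "wz": 0, "dx": -0.006, "dy": 0, "dz": 0.0003, "hand": 1}]}}

```text
time_s: 17.5
eef_pos: [0.5545, -0.0197, 0.005]
tcp_rot: [-0.216, -3.128, 0.0]
contact_force: [-7.8, 1.4, -3.3]
finger_gap: 0.318
```

```bash
python3 - <<'E'
from mv import *
st=manip.read_state();print(st['eef_pos']*1000,st['tcp_rot'],st['contact_force'],st['torque'])
print(*delta(s2w(-124,0,5.5),down(np.degrees(YAW)+180)))
x,y,w_,h=225,200,130,80
d=snap('side','side12.png');a=d['frame'][:,:,::-1]; cv2.imwrite(f'pics/y12.png',cv2.resize(a[y:y+h,x:x+w_],None,fx=6,fy=6,interpolation=cv2.INTER_CUBIC))
# flow of bed front vs side10
g=lambda f:cv2.cvtColor(load(f)['frame'],cv2.COLOR_RGB2GRAY).astype(np.float32)
A,B=g('side10'),g('side12')
def sh(nm,x0,y0,x1,y1): print(nm,cv2.phaseCorrelate(A[y0:y1,x0:x1],B[y0:y1,x0:x1],cv2.createHanningWindow((x1-x0,y1-y0),cv2.CV_32F)))
sh('frontL housing',280,240,300,262); sh('frontR housing',288,225,303,243); sh('rear post',240,220,258,240); sh('plate',255,232,288,250); sh('level',222,283,240,297)
p=s2w(-85,0,28);print('1mm up =',proj(d,[p+[0,0,.001]])-proj(d,[p]))
E
```

```text
[554.5 -19.7   5. ] [-0.2 -3.1  0. ] [-7.8  1.4 -3.3] [ 0.2  1.4 -0. ]
[-0.7 -0.3 -0.5] [-0.  -0.4 -0. ]
frontL housing ((-0.5192285252739595, -0.9293072093624932), 0.8830260674158732)
frontR housing ((-0.061357911475568905, -0.43145304487475933), 1.0937910238901773)
rear post ((0.1838351240367242, 0.1435182827955881), 0.9062338670094808)
plate ((-0.09426559306313109, -0.22871182640079368), 0.9605986726136855)
level ((-0.15010518467969902, 0.8071275360069761), 0.8596764661647656)
1mm up = [[-0.  -0.3]]
```

View pics/y12.png

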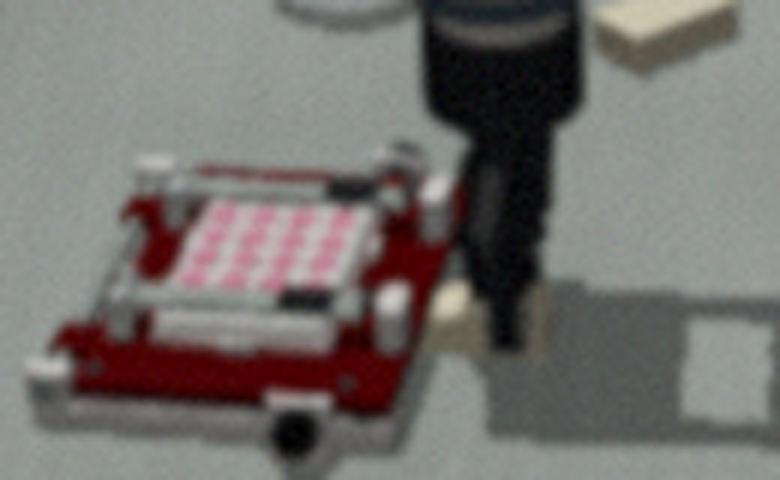

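Request:
{"name": "apply_moves", "arguments": {"targets": [{"wx": 0, "wy": -0.2, "wz": 0, "dx": -0.001, "dy": 0, "dz": 0.0, "hand": 1}, {"wx": 0, "wy": -0.4, "wz": 0, "dx": -0.002, "dy": 0, "dz": 0.0, "hand": 1}, {"wx": 0, "wy": -0.4, "wz": 0, "dx": -0.002, "dy": 0, "dz": 0.0, "hand": 1}, {"wx": 0, "wy": -0.4, "wz": 0, "dx": -0.002, "dy": 0, "dz": 0.0, "hand": 1}]}}

```text
time_s: 17.95
eef_pos: [0.5547, -0.0197, 0.005]
tcp_rot: [-0.216, -3.131, 0.001]
contact_force: [-15.3, 3.1, 6.9]
finger_gap: 0.318
```

```bash
python3 - <<'E'
from mv import *
st=manip.read_state();print(st['eef_pos']*1000,st['tcp_rot'],st['contact_force'],st['torque'])
print(*delta(s2w(-124,0,5.5),down(np.degrees(YAW)+180)))
E
```

```text
[554.7 -19.7   5. ] [-0.2 -3.1  0. ] [-15.3   3.1   6.9] [ 0.4  2.7 -0. ]
[-0.5 -0.3 -0.5] [-0.  -0.2 -0.1]
```

Request:
{"name": "apply_moves", "arguments": {"targets": [{"wx": 0, "wy": 0, "wz": 0, "dx": 0, "dy": 0, "dz": -0.0003, "hand": 1}, {"wx": 0, "wy": 0, "wz": 0, "dx": 0, "dy": 0, "dz": -0.0003, "hand": 1}, {"wx": 0, "wy": 0, "wz": 0, "dx": 0, "dy": 0, "dz": -0.0003, "hand": 1}]}}

```text
time_s: 18.25
eef_pos: [0.5572, -0.0201, 0.0051]
tcp_rot: [0.216, 3.133, -0.001]
contact_force: [-6.6, 0.9, -6.4]
finger_gap: 0.314
```

```bash
python3 - <<'E'
from mv import *
st=manip.read_state();print(st['eef_pos']*1000,st['tcp_rot'],st['contact_force'],st['torque'])
print(*delta(s2w(-124,0,5.5),down(np.degrees(YAW)+180)))
E
```

```text
[557.2 -20.1   5.1] [ 0.2  3.1 -0. ] [-6.6  0.9 -6.4] [ 0.2  1.1 -0. ]
[ 2.  -0.3 -0.4] [-0.   0.1 -0. ]
```

Request:
{"name": "apply_moves", "arguments": {"targets": [{"wx": 0, "wy": 0, "wz": 0, "dx": 0.001, "dy": 0, "dz": 0.0003, "hand": 1}, {"wx": 0, "wy": 0, "wz": 0, "dx": 0.001, "dy": 0, "dz": 0.0003, "hand": 1}, {"wx": 0, "wy": 0, "wz": 0, "dx": 0.001, "dy": 0, "dz": 0.0003, "hand": 1}, {"wx": 0, "wy": 0, "wz": 0, "dx": 0.001, "dy": 0, "dz": 0.0003, "hand": 1}]}}

```text
time_s: 18.65
eef_pos: [0.5573, -0.0201, 0.0052]
tcp_rot: [0.216, 3.131, -0.001]
contact_force: [-6.2, 0.9, -6.3]
finger_gap: 0.316
```

```bash
python3 - <<'E'
from mv import *
st=manip.read_state();print(st['eef_pos']*1000,st['tcp_rot'],st['contact_force'],st['torque'])
print(*delta(s2w(-124,0,5.5),down(np.degrees(YAW)+180)))
x,y,w_,h=225,200,130,80
imgs=[get_image('side') for _ in range(4)]
np.savez('pics/side13.npz',**{k:np.array(v) for k,v in imgs[0].items()})
a=imgs[0]['frame'][:,:,::-1]; cv2.imwrite(f'pics/y13.png',cv2.resize(a[y:y+h,x:x+w_],None,fx=6,fy=6,interpolation=cv2.INTER_CUBIC))
t=snap('top','top13.png')['frame'][:,:,::-1];cv2.imwrite('pics/t13.png',t)
gr=lambda f:cv2.cvtColor(f,cv2.COLOR_RGB2GRAY).astype(np.float32)
A=gr(load('side10')['frame']);B=sum(gr(i['frame']) for i in imgs)/4
def sh(nm,x0,y0,x1,y1): print(nm,np.round(cv2.phaseCorrelate(A[y0:y1,x0:x1],B[y0:y1,x0:x1],cv2.createHanningWindow((x1-x0,y1-y0),cv2.CV_32F))[0],2))
sh('frontL housing',280,240,300,262); sh('L pad',266,240,286,258); sh('rear post',240,220,258,240);sh('screw',262,262,284,282); sh('plate',255,232,288,250)
# depth of bed front before/after
d=imgs[0];c=np.median([cloud(i) for i in imgs],0);c0=cloud(load('side10'))
for nm,sx,sy in(('front',(-70,-55),(60,95)),('rear',(30,60),(75,95))):
    for C,l in((c0,'before'),(c,'after')):
        q=C[...,:2]-ST;X=(q[...,0]*np.cos(YAW)+q[...,1]*np.sin(YAW))*1000;Y=(-q[...,0]*np.sin(YAW)+q[...,1]*np.cos(YAW))*1000
        m=(X>sx[0])&(X<sx[1])&(Y>sy[0])&(Y<sy[1]); print(nm,l,m.sum(),np.median(C[m][:,2])*1000)
E
```

```text
[557.3 -20.1   5.2] [ 0.2  3.1 -0. ] [-6.2  0.9 -6.3] [0.1 1.1 0.1]
[ 2.1 -0.3 -0.3] [-0.   0.2 -0.1]
frontL housing [-0.5 -0.9]
L pad [-0.4 -0.9]
rear post [0.  0.1]
screw [-0.4  0.1]
plate [-0.1 -0.2]
front before 44 30.265196291971275
front after 47 33.39102726596427
rear before 53 29.97747328015754
rear after 49 30.927712213221714
```

View pics/y13.png

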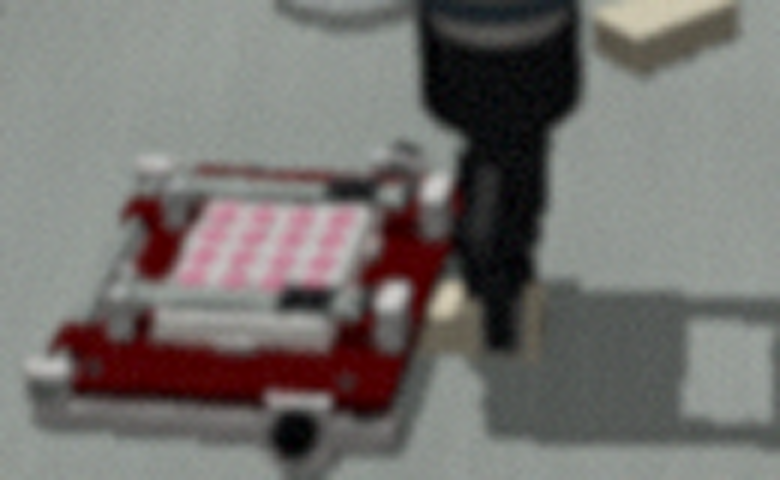

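View pics/t13.png

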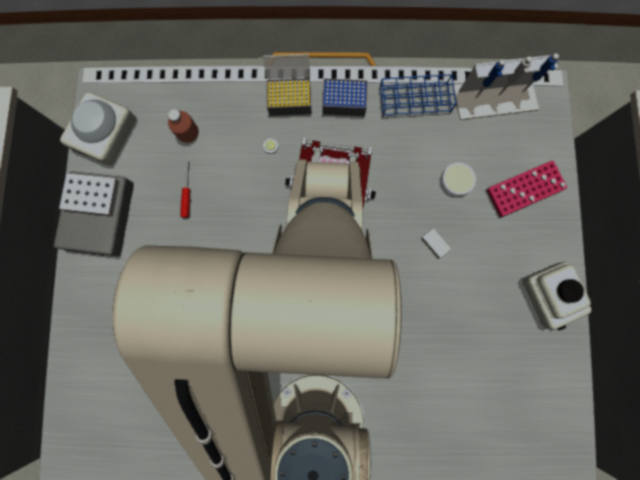

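Request:
{"name": "apply_moves", "arguments": {"targets": [{"wx": 0, "wy": 0, "wz": 0, "dx": 0.001, "dy": 0, "dz": 0.0004, "hand": 1}, {"wx": 0, "wy": 0, "wz": 0, "dx": 0.001, "dy": 0, "dz": 0.0004, "hand": 1}, {"wx": 0, "wy": 0, "wz": 0, "dx": 0.001, "dy": 0, "dz": 0.0004, "hand": 1}]}}

```text
time_s: 19.2
eef_pos: [0.5573, -0.02, 0.0053]
tcp_rot: [0.216, 3.129, -0.001]
contact_force: [-5.7, 0.3, -5.9]
finger_gap: 0.316
```

```bash
python3 - <<'E'
from mv import *
st=manip.read_state();print(st['eef_pos']*1000,st['tcp_rot'],st['contact_force'],st['torque'])
print(*delta(s2w(-124,0,5.5),down(np.degrees(YAW)+180)))
E
```

```text
[557.3 -20.    5.3] [ 0.2  3.1 -0. ] [-5.7  0.3 -5.9] [ 0.   1.1 -0.1]
[ 2.1 -0.4 -0.3] [-0.   0.3 -0. ]
```

Request:
{"name": "apply_moves", "arguments": {"targets": [{"wx": 0, "wy": 0.1, "wz": 0, "dx": 0, "dy": 0, "dz": 0.0003, "hand": 1}, {"wx": 0, "wy": 0.2, "wz": 0, "dx": 0, "dy": 0, "dz": 0.0006, "hand": 1}, {"wx": 0, "wy": 0.2, "wz": 0, "dx": 0, "dy": 0, "dz": 0.0006, "hand": 1}, {"wx": 0, "wy": 0.2, "wz": 0, "dx": 0, "dy": 0, "dz": 0.0006, "hand": 1}]}}

```text
time_s: 19.6
eef_pos: [0.5573, -0.02, 0.005]
tcp_rot: [0.216, 3.132, -0.001]
contact_force: [-7.1, -0.0, -1.5]
finger_gap: 0.317
```

```bash
python3 - <<'E'
from mv import *
st=manip.read_state();print(st['eef_pos']*1000,st['tcp_rot'],st['contact_force'],st['torque'])
print(*delta(s2w(-124,0,5.5),down(np.degrees(YAW)+180)))
E
```

```text
[557.3 -20.    5. ] [ 0.2  3.1 -0. ] [-7.1 -0.  -1.5] [-0.   1.4  0. ]
[ 2.1 -0.4 -0.5] [-0.   0.1 -0. ]
```

Request:
{"name": "apply_moves", "arguments": {"targets": [{"wx": 0, "wy": 0, "wz": 0, "dx": 0, "dy": 0, "dz": 0, "hand": 1}, {"wx": 0, "wy": 0, "wz": 0, "dx": 0, "dy": 0, "dz": 0, "hand": 1}, {"wx": 0, "wy": 0, "wz": 0, "dx": 0, "dy": 0, "dz": 0, "hand": 1}, {"wx": 0, "wy": 0, "wz": 0, "dx": 0, "dy": 0, "dz": 0, "hand": 1}, {"wx": 0, "wy": 0, "wz": 0, "dx": 0, "dy": 0, "dz": 0, "hand": 1}]}}

```text
time_s: 20.1
eef_pos: [0.5573, -0.02, 0.005]
tcp_rot: [0.216, 3.132, -0.001]
contact_force: [-6.4, -0.6, -1.5]
finger_gap: 0.318
```

```bash
python3 - <<'E'
from mv import *
d=snap('side','side14.png');x,y,w_,h=225,200,130,80
cv2.imwrite('pics/y14.png',cv2.resize(d['frame'][y:y+h,x:x+w_,::-1],None,fx=6,fy=6,interpolation=cv2.INTER_CUBIC))
st=manip.read_state();print(st['eef_pos']*1000,st['contact_force'])
E
```

```text
[557.3 -20.    5. ] [-6.4 -0.8 -2.4]
```

View pics/y14.png

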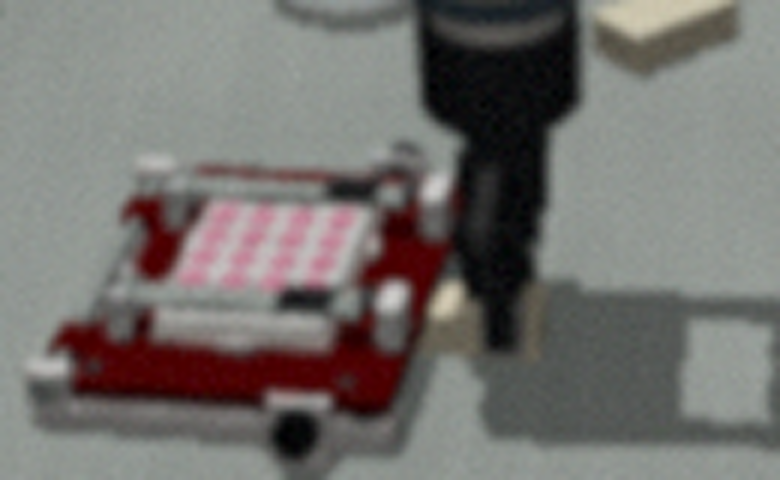

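The picture shows both bars shut (pads at 305,298 and 350,188), the wedge under the front edge (440,320), and the gripper clear of the bed and catches. Nothing is moving, so I'm handing in.

```bash
python3 -c "
from plant import manip
print(manip.hand_in())"
```

```text
the job is handed in; nothing more can be done
None
```

Both hold-down bars are shut, and the bed's front edge is up about 3 mm on the off-white wedge. The arm is still gripping the wedge by its thick end. I handed the job in at about 20 s.

- **Bars:** I pressed the left one first, then the right, each down to its hard stop at about 15 N. In the last pictures both lie level with their front ends in the catches.
- **Wedge:** It went in along the stage's axis, within about 1 mm of the middle of the bed's front edge by my measurement. It met the edge where you described. The tip is now about 75–77 mm behind the edge, lying flat to about 0.1°.
- **Lift:** The depth camera put the bed's front 3.1 mm higher than before. A picture shift of 0.9 pixel agrees (about 3 mm), as does the wedge's travel (about 3–3.4 mm).
- **Robot and bed:** The gripper looks clear of the bed and catches in the side picture; I estimate more than 15 mm. It was not moving over the last half second, with about 6 N along the wedge and 2 N vertical.

**What went less well:**
- When the wedge first met the edge it stuck, because I was pressing it into the bench. The force reached about 26 N along the wedge and 26 N vertical until I eased off.
- The two cameras disagreed by 3–6 mm sideways, so I averaged them and checked the side camera against the fingertip position.
- The picture-shift check on the small bubble level gave an odd 0.8 pixel reading. The top picture shows it where it was, and nothing went near it.

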